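# Close and log the opened paint jar

## Robot

A 6-joint arm with a two-finger parallel gripper is mounted at the origin on the work surface. World frame = base frame: x ahead of the robot, y to its left, z up, the work surface at z = 0. Lengths are in mm, angles in degrees, forces in N, time in s.
With the tool pointing down it reaches from about 300 to 850 mm from the base axis. Payload 4.2 kg.
Tool frame: the origin (TCP) lies on the centre line of the jaws, within the pads' length; the fingertips stand 8 mm ahead of it and the grasp point (between the pads) lies 11 mm behind it; z points along the fingers, y is the line along which they close (so a half turn about z gives the same grasp; the last joint's range is limited). The gripper opens to 91 mm and grips with 3 to 60 N. Pads are 32 mm wide; open, the fingers measure 118 mm over their backs; the gripper's body (76 mm by 178 mm) begins 60 mm behind the grasp point.
Start: joints at [-74.886, 18.312, 89.639, -0, 72.044, -1.146], TCP at [161.006, -552.014, 221.976] pointing down, gripper open.
Joint ranges: [-177.97, 177.97], [-48.28, 115.42], [12.27, 149.76], [-77.06, 257.06], [2.81, 150.46], [-146.56, 146.56]. Speed limits (degrees/s): [147.25, 147.25, 180, 180, 180, 180].

## Interface

Orientations are given as [roll, pitch, yaw] about the fixed x, y, z axes, in that order (R = Rz(yaw) Ry(pitch) Rx(roll)).
In Python, from workcell import telemetry, eyes, ticket gives the robot as it stands. The module is installed in compiled form; this text tells all that it offers.
- The arm moves only by the shell command python3 -m crank 'ROWS' [OPENING] [FORCE]. ROWS is JSON, a list of rows, each an object of numbers: "dx", "dy", "dz": the shift along the world's x, y, z normalised to -1 to 1, where 1 is 80 cm; "yaw": the turn about the world's z normalised to -1 to 1, where 1 is 5 degrees. A call has 1 to 10 rows; each row shifts and turns the commanded pose from where the row before left it; what a row does not reach is not made up. A row lasts 1/8 s, in which the tool goes at most 62.5 mm and 10.7 degrees, less where a joint would pass 70% of its speed; a pose out of reach is approached as far as the arm can. A call with a number of a shift or a turn outside -1 to 1 is refused whole. A call with a gripper value outside its range is refused whole. OPENING is the opening, from 0 (shut) to 1 (fully open), set as the call begins (- or left out, the last holds). The fingers move at their own pace and stop on an object; FORCE is the grip in N (left out, the last holds). Time passes only in rows, so rows that do not move let the fingers close. It gives the time, the measured TCP pose, the force, the opening and the grip force at its end, in the units of the state.
- telemetry.state(): the state, without advancing time (a new reading comes with each control period).
- eyes.grab_frame(name): name is "scene" or "top"; returns the picture (384x512x3 uint8, red, green, blue); there is no depth.
- eyes.calibration(name): a dict with "camera_matrix" (3x3 intrinsics, pixels), "k1" (the pictures are not rectified: a ray, as slopes to the right and down, at radius r is drawn at 1 + k1 r^2 times it, then the intrinsics apply), "world_from_camera" (4x4, takes a point from camera to world coordinates). Camera axes: x right, y down, z forward; pixel columns grow to the right and rows downward; lengths in mm; the calibration is good to about 2 mm. A picture is of the moment at which its call begins. calibration takes no time and is no camera call.
- ticket.job_done(): hands the job in; it is judged then, once.
The state is a dict: "time_s": time; "qpos": joint angles; "qvel": joint speeds; "effort": joint torques, N m; "ee_pos": TCP position; "ee_rot": TCP orientation; "force": force on the tool from outside, world axes, zero at the start; "torque": the same for the moment, N m; "gripper_width": finger opening in mm; "gripper_force": force on a finger pad.
Only numpy, scipy, OpenCV 4.12 (cv2) and the standard library are available. Lean on these libraries where they do the work, as an engineer would, in place of code of your own. Each camera call takes 0.05 s, during which the arm holds its last target. There are 200 camera calls.

## Task

One of the three paint jars has been left with a loose cap: feel which by trying to twist the caps, and screw the loose one clockwise fully home. Then log that jar, and only that one: hold the scanner with its window squarely facing the middle of that jar's label, about 8 cm off, steady for a good second, and stand the scanner back upright on its pad without dropping it. Leave everything else on the bench where it is.

Things in the scene. Friction and masses are not known exactly. Their poses are not given: they have to be found in the camera images.
- jar_a: White paint jar, one of three alike, in a grey holder screwed to the bench. Origin: on the jar's upright axis at bench level, z up. Holder foot 130 x 60 mm, 12 high: 97 mm towards -x, 33 towards +x. Round black cap on the axis, 42 mm across, 86 to 110 mm above the bench; below it a 37 mm neck and, at 78 mm, the 50 mm wide jar. Sloped label plate on the -x side.
- cap_a (a joint): Cap angle (rad), grows clockwise seen from above (tightening). All start at 0 to 0.5; the angle does not tell tight from loose. Tight caps resist with about 5 N m. Exactly one is loose: it turns at 0.06 N m, stays where left, and meets a hard stop (fully home) at 1.15, so 0.65 to 1.15 rad from its start.
- label_a: Bar-code label of jar_a, 36 x 46 mm paper on a 50 x 56 mm plate. Origin: centre of the printed face, 68 mm from the jar's axis, 40 mm above the bench; z points squarely out of the face, up and away from the jar, 32 degrees from vertical; y is level.
- jar_b: White paint jar, one of three alike, in a grey holder screwed to the bench. Origin: on the jar's upright axis at bench level, z up. Holder foot 130 x 60 mm, 12 high: 97 mm towards -x, 33 towards +x. Round black cap on the axis, 42 mm across, 86 to 110 mm above the bench; below it a 37 mm neck and, at 78 mm, the 50 mm wide jar. Sloped label plate on the -x side.
- cap_b (a joint): Cap angle (rad), grows clockwise seen from above (tightening). All start at 0 to 0.5; the angle does not tell tight from loose. Tight caps resist with about 5 N m. Exactly one is loose: it turns at 0.06 N m, stays where left, and meets a hard stop (fully home) at 1.15, so 0.65 to 1.15 rad from its start.
- label_b: Bar-code label of jar_b, 36 x 46 mm paper on a 50 x 56 mm plate. Origin: centre of the printed face, 68 mm from the jar's axis, 40 mm above the bench; z points squarely out of the face, up and away from the jar, 32 degrees from vertical; y is level.
- jar_c: White paint jar, one of three alike, in a grey holder screwed to the bench. Origin: on the jar's upright axis at bench level, z up. Holder foot 130 x 60 mm, 12 high: 97 mm towards -x, 33 towards +x. Round black cap on the axis, 42 mm across, 86 to 110 mm above the bench; below it a 37 mm neck and, at 78 mm, the 50 mm wide jar. Sloped label plate on the -x side.
- cap_c (a joint): Cap angle (rad), grows clockwise seen from above (tightening). All start at 0 to 0.5; the angle does not tell tight from loose. Tight caps resist with about 5 N m. Exactly one is loose: it turns at 0.06 N m, stays where left, and meets a hard stop (fully home) at 1.15, so 0.65 to 1.15 rad from its start.
- label_c: Bar-code label of jar_c, 36 x 46 mm paper on a 50 x 56 mm plate. Origin: centre of the printed face, 68 mm from the jar's axis, 40 mm above the bench; z points squarely out of the face, up and away from the jar, 32 degrees from vertical; y is level.
- scanner: Hand scanner, 126 to 252 g, upright on its pad (underside 12 mm above the bench). Square grey foot 46 x 46 mm, 30 high, collar 38 mm to 41 high, then a plain square handle 30 x 30 mm up to 115 mm; grip across either pair of faces. The window is the underside and looks along the scanner's -z. Origin: centre of the underside; z up the handle, x and y square to the faces.
- pad: Black docking pad of the scanner, fixed, 85 x 85 mm, 12 high, flat top. Origin: centre of its underside at bench level, z up. It and the jars stand in one row, in any order, about 190 mm apart.
- tape: Bystander, loose: card roll of tape lying flat, 50 mm across, 24 high. Origin: centre of its underside.
- bench: Bystander, loose: wooden model park bench, 25 x 50 mm, 34 high. Origin: centre of its underside.
- tree_model: Bystander, loose: model tree on a round wooden foot, 56 mm foot, 150 high, crown 85 wide. Origin: centre of its underside.
- glue: Bystander, loose: white glue bottle, 48 mm across, 130 high. Origin: centre of its underside.
- mug: Bystander, loose: white mug, 72 mm across, 90 high, handle at its +y. Origin: centre of its underside.
- sanding_block: Bystander, loose: cork sanding block 45 x 90 mm, 25 high. Origin: centre of its underside.
- screwdriver: Bystander, loose: hobby screwdriver lying flat near the left front. Origin: on its axis along the bench, underside.

How it is judged:
By the outcome, as a careful person would: the job done as asked, in the order asked, and still so for the second after the job is handed in, with the robot touching nothing.
It also fails if it takes over 72 s, if anything falls off the work surface, if the arm or the gripper's body presses on something with over 40 N, if the wrist force passes 120 N, or if a joint passes its speed limit or range.

## Working session

There is one attempt and no reset: what is moved stays moved. The work goes in short steps, Python scripts to look and compute and a shell command to move; the robot and the scene stay as the last step left them, time stands still between calls to the robot, and variables do not carry over. Pictures are saved under pics/ and viewed, at most 10 in all, crops included, and the job is handed in when it is done.

```bash
mkdir -p pics
cat > h.py <<'E'
import numpy as np, cv2
from workcell import telemetry, eyes
def cast(name,px,z):
    """pixels (N,2) -> world points on plane height z"""
    c=eyes.calibration(name);K=np.array(c["camera_matrix"]);T=np.array(c["world_from_camera"])
    px=np.asarray(px,float).reshape(-1,2)
    d=(px-K[:2,2])/[K[0,0],K[1,1]]
    u=d.copy()
    for _ in range(20): u=d/(1+c["k1"]*(u**2).sum(1,keepdims=True))
    r=np.c_[u,np.ones(len(u))]@T[:3,:3].T
    o=T[:3,3]
    return (o+r*((z-o[2])/r[:,2])[:,None])
E
python3 - <<'E'
from h import *
for n in("scene","top"):
    im=eyes.grab_frame(n); cv2.imwrite(f"pics/{n}0.png",im[...,::-1]); np.save(n+"0",im)
    c=eyes.calibration(n);print(n,np.round(np.array(c["world_from_camera"]),2).tolist(),c["k1"],c["camera_matrix"])
E
```

```text
scene [[-0.29, 0.82, -0.49, 1073.38], [0.96, 0.26, -0.14, 185.5], [0.01, -0.51, -0.86, 1008.76], [0.0, 0.0, 0.0, 1.0]] 0.046669060381741324 [[420.22696802   0.         252.23953393]
 [  0.         420.22696802 193.1789539 ]
 [  0.           0.           1.        ]]
top [[-0.02, -0.99, 0.17, 341.7], [-1.0, 0.02, 0.02, 9.95], [-0.03, -0.17, -0.99, 1327.82], [0.0, 0.0, 0.0, 1.0]] -0.1650700143978252 [[434.3465717    0.         263.27899518]
 [  0.         434.3465717  194.51104809]
 [  0.           0.           1.        ]]
```

View pics/top0.png

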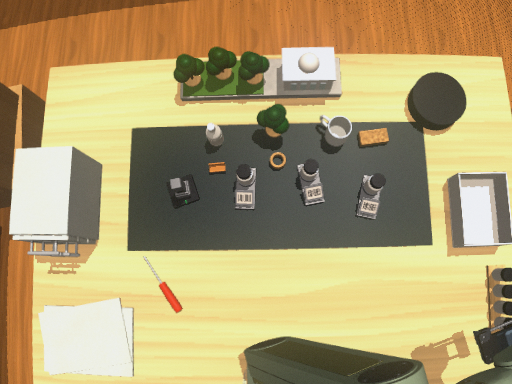

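View pics/scene0.png

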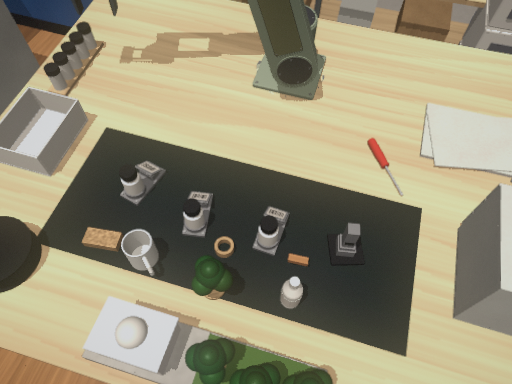

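Run:
```python
import cv2
a=cv2.imread("pics/top0.png")[95:225,160:400];cv2.imwrite("pics/topc.png",cv2.resize(a,None,fx=3.3,fy=3.3,interpolation=cv2.INTER_CUBIC))
a=cv2.imread("pics/scene0.png")[145:275,110:370];cv2.imwrite("pics/scenec.png",cv2.resize(a,None,fx=3,fy=3,interpolation=cv2.INTER_CUBIC))
```

```text
(no output)
```

View pics/topc.png

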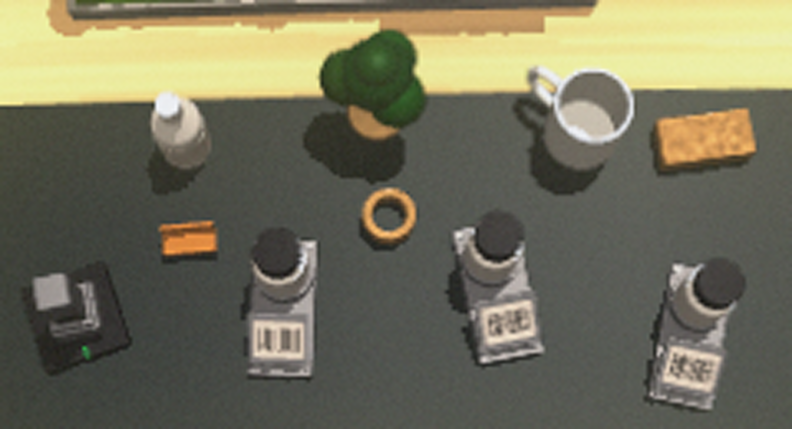

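View pics/scenec.png

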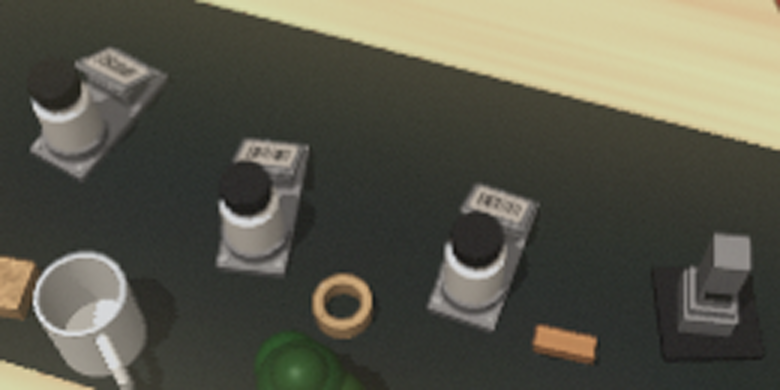

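Run:
```python
from h import *
t=np.load("top0.npy").astype(int);s=np.load("scene0.npy").astype(int)
ct=np.array([[243.9,171.4],[310.9,166.5],[377.9,180.5]]);cs=np.array([[269.3,225],[192,207.3],[128.7,173]])
print("cap px vals",[t[int(y),int(x)].tolist() for x,y in ct],"mat",t[215,275].tolist(),t[150,300].tolist())
def blob(im,seed,m,r):
    x,y=np.round(seed).astype(int);mm=np.zeros(m.shape,np.uint8);mm[y-r:y+r+1,x-r:x+r+1]=m[y-r:y+r+1,x-r:x+r+1]
    n,l,st,c=cv2.connectedComponentsWithStats(mm);k=1+np.argmin(np.linalg.norm(c[1:]-seed,axis=1)-.1*np.sqrt(st[1:,4]));return l==k,c[k],st[k]
print("captop",cast("top",ct,110).round(1)[:,:2].tolist());print("capsc",cast("scene",cs,110).round(1)[:,:2].tolist())
lt=np.array([[244.2,198.3],[314.2,192.3],[369.7,206.5]])
for i,(c) in enumerate(lt):
    x,y=c.astype(int); R=t[...,0]; warm=((t[...,0]-t[...,2]>12)&(R>110)).astype(np.uint8)
    mm=cv2.morphologyEx(warm,cv2.MORPH_CLOSE,np.ones((5,5)))
    b,cc,st=blob(t,c,mm,14)
    pts=np.argwhere(b)[:,::-1].astype(np.float32)
    w=cast("top",pts,40)[:,:2].astype(np.float32)
    rc=cv2.minAreaRect(w); print("label",cc.round(1),w.mean(0).round(1),rc, len(pts))
# scanner: lighter-grey handle top
for px in [(171,178),(180,186)]: print(t[px[1],px[0]].tolist())
top4=np.array([[36,277],[66,275],[70,304],[39,308]])/3.3+[160,95]
print("handle top",cast("top",top4,127)[:,:2].round(1).tolist())
p4=np.array([[22,288],[108,263],[131,342],[50,374]])/3.3+[160,95]
print("pad",cast("top",p4,12)[:,:2].round(1).tolist())
top4=np.array([[714,234],[749,236],[748,274],[709,271]])/3+[110,145]
print("handle top sc",cast("scene",top4,127)[:,:2].round(1).tolist())
p4=np.array([[653,267],[748,267],[764,357],[664,360]])/3+[110,145]
print("pad sc",cast("scene",p4,12)[:,:2].round(1).tolist())
ft=[[[248,376],[311,378],[316,241]],[[482,363],[543,350],[455,232]],[[647,397],[712,409],[674,264]]]
for f in ft: print("foot",cast("top",np.array(f)/3.3+[160,95],12)[:,:2].round(1).tolist())
```

```text
cap px vals [[58, 58, 56], [70, 67, 65], [70, 67, 64]] mat [83, 84, 78] [86, 88, 82]
captop [[617.8, 95.3], [628.1, -97.6], [583.2, -289.4]]
capsc [[630.7, 102.5], [640.2, -90.4], [594.5, -279.5]]
label [244.  197.5] [553.4 100.5] ((553.3114013671875, 100.67889404296875), (48.65183639526367, 33.57405471801758), 88.85791015625) 203
label [313.2 193.3] [ 561.8 -107.9] ((570.5498657226562, -108.25907135009766), (75.20173645019531, 50.48279571533203), 3.2976818084716797) 271
label [368.9 206.1] [ 519.3 -274.4] ((526.6593627929688, -269.6604919433594), (62.17632293701172, 71.81591033935547), 6.717923164367676) 224
[61, 64, 56]
[142, 138, 133]
handle top [[597.1, 303.9], [598.2, 277.5], [572.5, 273.5], [569.6, 300.7]]
pad [[611.2, 345.5], [633.4, 262.8], [557.1, 240.0], [528.2, 316.8]]
handle top sc [[579.2, 278.8], [572.8, 305.1], [605.4, 309.7], [611.8, 280.8]]
pad sc [[562.3, 246.1], [537.7, 324.8], [616.1, 351.1], [643.6, 272.0]]
foot [[522.9, 130.1], [519.9, 71.5], [650.0, 65.2]]
foot [[530.7, -87.2], [541.7, -144.3], [655.8, -65.9]]
foot [[495.6, -239.4], [483.0, -299.8], [620.9, -271.6]]
```

Run:
```python
from h import *
t=np.load("top0.npy");s=np.load("scene0.npy")
def comp(im,lo,hi,roi,amin,label):
    x0,y0,x1,y1=roi;g=im[y0:y1,x0:x1].max(2);m=((g>=lo)&(g<=hi)).astype(np.uint8)
    n,l,st,c=cv2.connectedComponentsWithStats(m,connectivity=4)
    for k in range(1,n):
        if st[k,4]>=amin:
            cn=max(cv2.findContours((l==k).astype(np.uint8),cv2.RETR_EXTERNAL,cv2.CHAIN_APPROX_NONE)[0],key=len)
            (ex,ey),r=cv2.minEnclosingCircle(cn);print(label,(c[k]+[x0,y0]).round(1),st[k].tolist(),"circ",round(ex+x0,1),round(ey+y0,1),round(r,1))
for r in [(232,160,258,186),(297,154,325,182),(362,168,392,196)]: comp(t,0,74,r,40,"top")
for r in [(255,210,285,242),(178,194,206,222),(115,160,143,186)]: comp(s,0,45,r,40,"scene")
for x in (125,192,268): print(s[{125:172,192:205,268:222}[x],x],end=' ')
print(s[180,160],s[240,320],s[235,335])
print(t[180:205,183].max(1),t[191,165:205].max(1))
```

```text
top [242.8 170.8] [2, 4, 17, 15, 184] circ 242.3 170.9 8.3
top [310.4 166.2] [7, 5, 15, 15, 169] circ 310.5 166.2 7.6
top [377.5 180.7] [8, 5, 16, 16, 180] circ 377.4 180.5 7.8
scene [267.8 225.8] [4, 7, 18, 17, 172] circ 267.5 225.0 9.0
scene [191.6 209.7] [5, 9, 17, 13, 130] circ 191.0 208.0 8.6
scene [130.8 176.8] [7, 11, 15, 10, 60] circ 129.0 174.0 7.6
[54 51 46] [44 44 43] [45 42 41] [48 49 42] [43 49 43] [43 41 38]
[56 99 62 61 61 59 59 58 56 55 46 44 79 92 75 90 53 47 39 40 41 50 46 57
 42] [ 65  66  64  55  49  48  51  51  52  50  51  52  50  45  40  35  31  39
  44  43  48 120 130 114 116  70  51  49  49  49  54  46  47  65  61  66
  64  65  67  68]
```

Run:
```python
from h import *
print(cast("top",[[243.2,170.9],[310.4,166.2],[377.5,180.6]],98).round(1)[:,:2].tolist())
print(cast("scene",[[267.8,225.4],[191.5,209],[130,175.5]],98).round(1)[:,:2].tolist())
def sub(p,s,o): return (np.array(p)+.5)/s-.5+o
# handle top: scene corners ; pad upper corners
print("pad",cast("top",sub([[22,288],[108,263],[131,342],[50,374]],3.3,[160,95]),9)[:,:2].mean(0),cast("scene",sub([[653,267],[748,267],[764,357],[664,360]],3,[110,145]),8)[:,:2].mean(0))
print("handle",cast("top",sub([[34,279],[66,275],[71,303],[39,308]],3.3,[160,95]),127)[:,:2].mean(0),cast("scene",sub([[715,234],[750,236],[748,270],[711,268]],3,[110,145]),127)[:,:2].mean(0))
```

```text
[[622.1, 98.2], [631.8, -97.2], [585.3, -291.2]]
[[626.9, 98.2], [639.2, -93.6], [594.1, -279.3]]
pad [584.14250712 293.04075377] [587.32294801 297.9791165 ]
handle [585.17034533 290.15342006] [589.98308354 293.19423817]
```

```bash
python3 -c "
from workcell import telemetry;print(telemetry.state())"; python3 -m crank '[{"dx":0.0531,"dy":0.0328},{"dx":0.0531,"dy":0.0328},{"dx":0.0531,"dy":0.0328},{"dx":0.0531,"dy":0.0328},{"dx":0.0531,"dy":0.0328},{"dx":0.0531,"dy":0.0328},{"dx":0.0531,"dy":0.0328},{"dx":0.0531,"dy":0.0328},{"dx":0.0531,"dy":0.0328},{"dx":0.0531,"dy":0.0328}]' 1 20;python3 -c "
from workcell import telemetry;print(telemetry.state())"
```

```text
{'time_s': 0.1, 'qpos': array([-7.48845577e+01,  1.83468173e+01,  8.96985080e+01, -3.32497844e-03,
        7.20428787e+01, -1.14483066e+00]), 'qvel': array([ 0.05153754, -0.21458339, -0.18300753,  0.0540361 ,  0.04611714,
       -0.06631739]), 'effort': array([-6.03133376e-04, -4.13332951e+01, -2.32509828e+01,  7.28157163e-02,
        4.21554584e-02, -6.07580000e-05]), 'ee_pos': array([ 160.88295849, -551.58874342,  221.22212589]), 'ee_rot': array([-1.79911750e+02,  1.39850456e-03,  1.62613016e+01]), 'force': array([-0.28881813,  0.63580033,  0.13164733]), 'torque': array([-0.01320815,  0.02715245,  0.02842781]), 'gripper_force': 0.0, 'gripper_width': 91.40756535121675}
{'time_s': 0.1, 'qpos': array([-7.48845577e+01,  1.83468173e+01,  8.96985080e+01, -3.32497844e-03,
        7.20428787e+01, -1.14483066e+00]), 'qvel': array([ 0.05153754, -0.21458339, -0.18300753,  0.0540361 ,  0.04611714,
       -0.06631739]), 'effort': array([-6.03133376e-04, -4.13332951e+01, -2.32509828e+01,  7.28157163e-02,
        4.21554584e-02, -6.07580000e-05]), 'ee_pos': array([ 160.88295849, -551.58874342,  221.22212589]), 'ee_rot': array([-1.79911750e+02,  1.39850456e-03,  1.62613016e+01]), 'force': array([-0.28881813,  0.63580033,  0.13164733]), 'torque': array([-0.01320815,  0.02715245,  0.02842781]), 'gripper_force': 0.0, 'gripper_width': 91.40756535121675}validation failed for argument at $[0]...
```

```bash
python3 -m crank '[{"dx":0.0531,"dy":0.0328,"dz":0,"yaw":0},{"dx":0.0531,"dy":0.0328,"dz":0,"yaw":0},{"dx":0.0531,"dy":0.0328,"dz":0,"yaw":0},{"dx":0.0531,"dy":0.0328,"dz":0,"yaw":0},{"dx":0.0531,"dy":0.0328,"dz":0,"yaw":0},{"dx":0.0531,"dy":0.0328,"dz":0,"yaw":0},{"dx":0.0531,"dy":0.0328,"dz":0,"yaw":0},{"dx":0.0531,"dy":0.0328,"dz":0,"yaw":0},{"dx":0.0531,"dy":0.0328,"dz":0,"yaw":0},{"dx":0.0531,"dy":0.0328,"dz":0,"yaw":0}]' 1 20;python3 -c "
from workcell import telemetry;print(telemetry.state())"
```

```text
time_s: 1.35
ee_pos: [586.9, -288.5, 221.4]
ee_rot: [-180.0, 0.0, 16.3]
force: [0.2, -0.1, 0.3]
gripper_width: 91.6
gripper_force: 0.0
{'time_s': 1.35, 'qpos': array([-2.71793572e+01,  2.55808549e+01,  7.83681638e+01, -1.46543344e-02,
        7.61009126e+01,  4.65565152e+01]), 'qvel': array([ 30.98276474,  18.73597008, -30.35298991,  -0.21397181,
        11.32820487,  30.86359768]), 'effort': array([ -1.53526895, -50.82188487, -22.22443342,   0.1954132 ,
        -0.05646895,  -0.44515371]), 'ee_pos': array([ 586.88851383, -288.51649456,  221.44980106]), 'ee_rot': array([-1.79975991e+02,  4.60328641e-02,  1.62676636e+01]), 'force': array([ 0.24145891, -0.08611363,  0.29676673]), 'torque': array([-0.01820384, -0.03614617,  0.04055221]), 'gripper_force': 0.0, 'gripper_width': 91.5688113808932}
```

```bash
python3 -m crank '[{"dx":0,"dy":0,"dz":-0.04,"yaw":0},{"dx":0,"dy":0,"dz":-0.04,"yaw":0},{"dx":0,"dy":0,"dz":-0.04,"yaw":0},{"dx":0,"dy":0,"dz":-0.04,"yaw":0},{"dx":0,"dy":0,"dz":0,"yaw":0}]';python3 - <<'E'
from h import *
for n in("scene","top"): np.save(n+"1",eyes.grab_frame(n))
a=np.load("top1.npy")[130:230,320:440,::-1];b=np.load("scene1.npy")[120:220,80:200,::-1]
cv2.imwrite("pics/n1.png",cv2.resize(np.hstack([a,b]),None,fx=3.3,fy=3.3,interpolation=cv2.INTER_CUBIC))
E
```

```text
time_s: 1.98
ee_pos: [583.8, -288.6, 90.9]
ee_rot: [-179.7, 0.3, 16.3]
force: [0.7, -0.3, -0.8]
gripper_width: 91.4
gripper_force: 0.0
```

View pics/n1.png

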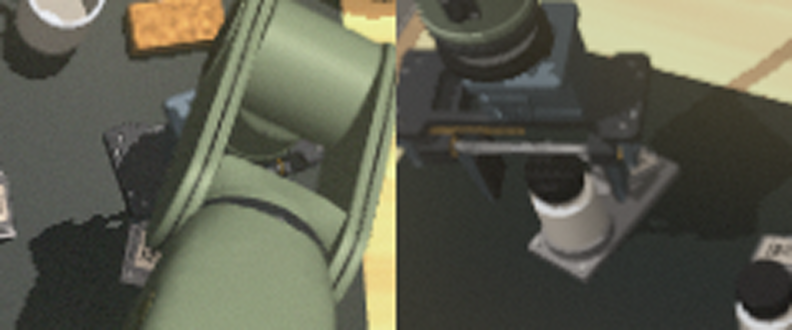

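The picture shows the cap (crop px 555,180) midway between the fingertips (485,190 and 615,170). I'll close on it.

```bash
python3 -m crank '[{"dx":0,"dy":0,"dz":0,"yaw":0},{"dx":0,"dy":0,"dz":0,"yaw":0},{"dx":0,"dy":0,"dz":0,"yaw":0},{"dx":0,"dy":0,"dz":0,"yaw":0},{"dx":0,"dy":0,"dz":0,"yaw":0},{"dx":0,"dy":0,"dz":0,"yaw":0}]' 0 15;python3 -c "
from workcell import telemetry;s=telemetry.state();print(s['torque'],s['qpos'])"
```

```text
time_s: 2.82
ee_pos: [585.4, -288.6, 94.0]
ee_rot: [-179.9, 0.0, 16.2]
force: [-1.1, 2.8, 1.7]
gripper_width: 41.6
gripper_force: 15.0
[ 0.60884907  0.17629328 -0.07006419] [-2.72877178e+01  3.07554025e+01  8.87409519e+01  8.17222271e-02
  6.06031335e+01  4.64341638e+01]
```

```bash
python3 -m crank '[{"dx":0,"dy":0,"dz":0,"yaw":-1},{"dx":0,"dy":0,"dz":0,"yaw":-1},{"dx":0,"dy":0,"dz":0,"yaw":0}]';python3 -c "
from workcell import telemetry;s=telemetry.state();print(s['torque'],s['qpos'])"
```

```text
time_s: 3.2
ee_pos: [585.5, -288.6, 94.0]
ee_rot: [-179.9, 0.0, 6.3]
force: [-1.7, 4.9, 2.8]
gripper_width: 41.7
gripper_force: 15.0
[ 0.88959657  0.25616001 -0.04961543] [-2.72831216e+01  3.07533975e+01  8.87417423e+01  7.53325176e-02
  6.05994923e+01  5.63782596e+01]
```

```bash
for i in 1; do python3 -m crank '[{"dx":0,"dy":0,"dz":0,"yaw":-1},{"dx":0,"dy":0,"dz":0,"yaw":-1},{"dx":0,"dy":0,"dz":0,"yaw":-1}]' 0 30;python3 -c "
from workcell import telemetry;s=telemetry.state();print(s['torque'])"; python3 -m crank '[{"dx":0,"dy":0,"dz":0,"yaw":-1},{"dx":0,"dy":0,"dz":0,"yaw":-1}]';python3 -c "
from workcell import telemetry;s=telemetry.state();print(s['torque'])"; done
```

```text
time_s: 3.58
ee_pos: [585.5, -288.5, 94.0]
ee_rot: [-179.9, 0.1, -8.8]
force: [-1.3, 4.9, 3.8]
gripper_width: 41.5
gripper_force: 30.0
[0.96314251 0.20459742 0.04066524]
time_s: 3.82
ee_pos: [585.5, -288.5, 94.0]
ee_rot: [-179.9, 0.1, -18.8]
force: [-0.4, 4.3, 2.7]
gripper_width: 41.3
gripper_force: 30.0
[0.98587398 0.18558436 0.06976873]
```

```bash
R='from workcell import telemetry;s=telemetry.state();print(s["torque"])'; python3 -m crank '[{"dx":0,"dy":0,"dz":0,"yaw":-1},{"dx":0,"dy":0,"dz":0,"yaw":-1}]';python3 -c "$R"; python3 -m crank '[{"dx":0,"dy":0,"dz":0,"yaw":-1},{"dx":0,"dy":0,"dz":0,"yaw":-1}]';python3 -c "$R";  python3 -m crank '[{"dx":0,"dy":0,"dz":0,"yaw":-1},{"dx":0,"dy":0,"dz":0,"yaw":0}]';python3 -c "$R"
```

```text
time_s: 4.08
ee_pos: [585.5, -288.4, 94.0]
ee_rot: [-179.9, 0.1, -28.8]
force: [-2.1, 4.4, 2.6]
gripper_width: 41.4
gripper_force: 30.0
[1.01188955 0.20386345 0.07857075]
time_s: 4.32
ee_pos: [586.1, -288.9, 94.0]
ee_rot: [-180.0, 0.0, -38.6]
force: [-0.9, 6.5, 2.8]
gripper_width: 41.2
gripper_force: 30.0
[1.22474379 0.33206254 0.78810747]
time_s: 4.58
ee_pos: [586.2, -289.0, 94.0]
ee_rot: [-180.0, 0.0, -43.5]
force: [0.4, 3.7, 0.9]
gripper_width: 41.8
gripper_force: 30.0
[ 0.87901746 -0.17955854  0.59194721]
```

```bash
python3 - <<'E'
from h import *
a=np.load("top0.npy")[168:213,160:208,::-1];b=np.load("scene0.npy")[215:275,322:372,::-1]
cv2.imwrite("pics/scn.png",np.hstack([cv2.resize(a,(384,360),interpolation=cv2.INTER_CUBIC),cv2.resize(b,(400,480),interpolation=cv2.INTER_CUBIC)[:360]]))
E
python3 -m crank '[{"dx":0,"dy":0,"dz":0,"yaw":0},{"dx":0,"dy":0,"dz":0,"yaw":0},{"dx":0,"dy":0,"dz":0,"yaw":0},{"dx":0,"dy":0,"dz":0.04,"yaw":0},{"dx":0,"dy":0,"dz":0.06,"yaw":0},{"dx":0,"dy":0,"dz":0.06,"yaw":0}]' 1
```

```text
time_s: 5.32
ee_pos: [585.5, -289.9, 223.1]
ee_rot: [180.0, 0.0, -43.7]
force: [0.8, -0.1, -0.2]
gripper_width: 91.1
gripper_force: 0.0
```

View pics/scn.png

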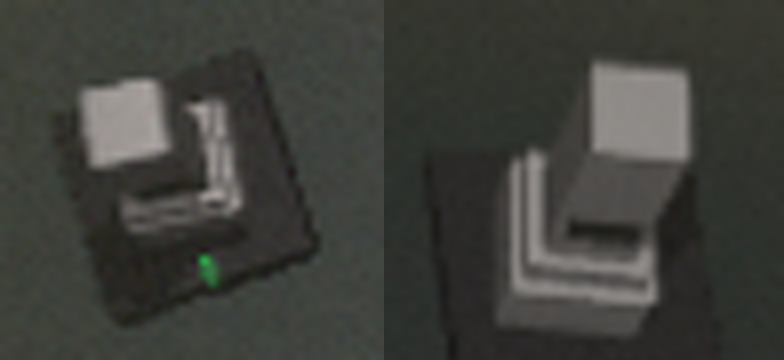

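The crop shows the handle top (top view 80–168, 80–167 in crop px; scene 592–690, 62–158), rotated slightly relative to the pad.

Run:
```python
from h import *
def go(n,p,z,o):
    w=cast(n,(np.array(p)+.5)/8-.5+o,z)[:,:2]; r=cv2.minAreaRect(w.astype(np.float32)); e=np.diff(np.r_[w,w[:1]],axis=0)
    print(n,w.mean(0).round(1),r,((np.degrees(np.arctan2(e[:,1],e[:,0]))+45)%90-45).round(1))
go("top",[(80,90),(157,80),(168,155),(93,167)],127,[160,168])
go("top",[(55,112),(250,52),(318,240),(120,322)],11,[160,168])
go("scene",[(211,62),(306,68),(306,158),(208,153)],127,[322,215])
```

```text
top [585.1 291.4] ((585.316162109375, 291.63885498046875), (29.356155395507812, 28.136770248413086), 9.324100494384766) [ 6.   9.3  7.8 10.8]
top [585. 294.] ((584.8645629882812, 293.21563720703125), (88.0777587890625, 83.18917083740234), 18.253131866455078) [16.  20.2 21.6 18.3]
scene [588.8 294. ] ((588.977294921875, 293.9483337402344), (31.557706832885742, 27.950668334960938), 9.383028030395508) [13.2  9.4 14.1  8.6]
```

```bash
python3 -m crank '[{"dx":0,"dy":0.0606,"dz":0,"yaw":0.9},{"dx":0,"dy":0.0606,"dz":0,"yaw":0.9},{"dx":0,"dy":0.0606,"dz":0,"yaw":0.9},{"dx":0,"dy":0.0606,"dz":0,"yaw":0.9},{"dx":0,"dy":0.0606,"dz":0,"yaw":0.9},{"dx":0,"dy":0.0606,"dz":0,"yaw":0.9},{"dx":0,"dy":0.0606,"dz":0,"yaw":0.9},{"dx":0,"dy":0.0606,"dz":0,"yaw":0.9},{"dx":0,"dy":0.0606,"dz":0,"yaw":0.9},{"dx":0,"dy":0.0606,"dz":0,"yaw":0.9}]' >/dev/null;  python3 -m crank '[{"dx":0,"dy":0.0606,"dz":0,"yaw":0.9},{"dx":0,"dy":0.0606,"dz":0,"yaw":0.9},{"dx":0,"dy":0,"dz":0,"yaw":0},{"dx":0,"dy":0,"dz":0,"yaw":0}]'
```

```text
time_s: 7.08
ee_pos: [585.8, 291.4, 221.7]
ee_rot: [179.9, 0.0, 10.2]
force: [-0.6, 0.4, 0.4]
gripper_width: 91.5
gripper_force: 0.0
```

```bash
python3 -m crank '[{"dx":0,"dy":0,"dz":-0.05,"yaw":0},{"dx":0,"dy":0,"dz":-0.05,"yaw":0},{"dx":0,"dy":0,"dz":-0.04,"yaw":0},{"dx":0,"dy":0,"dz":-0.02,"yaw":0},{"dx":0,"dy":0,"dz":0,"yaw":0},{"dx":0,"dy":0,"dz":0,"yaw":0}]'; python3 -m crank '[{"dx":0,"dy":0,"dz":0,"yaw":0},{"dx":0,"dy":0,"dz":0,"yaw":0},{"dx":0,"dy":0,"dz":0,"yaw":0},{"dx":0,"dy":0,"dz":0,"yaw":0},{"dx":0,"dy":0,"dz":0,"yaw":0},{"dx":0,"dy":0,"dz":0,"yaw":0},{"dx":0,"dy":0,"dz":0,"yaw":0},{"dx":0,"dy":0,"dz":0,"yaw":0}]' 0 3
```

```text
time_s: 7.82
ee_pos: [586.9, 292.2, 95.6]
ee_rot: [-180.0, -0.2, 10.2]
force: [0.0, -0.8, 0.5]
gripper_width: 91.1
gripper_force: 0.0
time_s: 8.82
ee_pos: [585.8, 292.3, 93.9]
ee_rot: [-180.0, 0.0, 10.3]
force: [-0.1, 0.5, -0.6]
gripper_width: 30.1
gripper_force: 3.0
```

```bash
python3 -m crank '[{"dx":-0.0081,"dy":-0.0015,"dz":0.0015,"yaw":0},{"dx":-0.0081,"dy":-0.0015,"dz":0.001,"yaw":0},{"dx":-0.0081,"dy":-0.0015,"dz":0.0005,"yaw":0},{"dx":-0.0081,"dy":-0.0015,"dz":0,"yaw":0},{"dx":-0.0081,"dy":-0.0015,"dz":-0.0006,"yaw":0},{"dx":-0.0081,"dy":-0.0015,"dz":-0.0012,"yaw":0},{"dx":-0.0081,"dy":-0.0015,"dz":-0.0017,"yaw":0},{"dx":-0.0081,"dy":-0.0015,"dz":-0.0024,"yaw":0},{"dx":0,"dy":0,"dz":0,"yaw":0}]'
python3 - <<'E'
from h import *
s=eyes.grab_frame("scene");np.save("scene2",s)
cv2.imwrite("pics/s2.png",cv2.resize(s[170:290,290:410,::-1],None,fx=5,fy=5,interpolation=cv2.INTER_CUBIC))
E
```

```text
time_s: 9.95
ee_pos: [533.6, 282.5, 92.2]
ee_rot: [-180.0, -0.0, 10.3]
force: [-0.4, -1.0, 2.6]
gripper_width: 30.1
gripper_force: 3.0
```

View pics/s2.png

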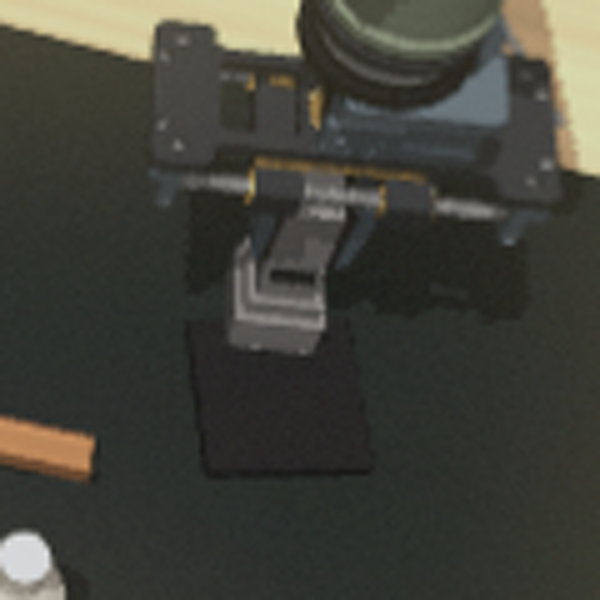

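The scanner slid upright to the pad's near edge (foot at crop px 285,310; pad top edge at y≈320) instead of tipping. I'll wedge its foot edge in the corner between the bench and the pad's far side, and tip it there.

```bash
python3 -m crank '[{"dx":0,"dy":0,"dz":0,"yaw":0},{"dx":0,"dy":0,"dz":0.016,"yaw":0},{"dx":0,"dy":0,"dz":0.016,"yaw":0},{"dx":0.0378,"dy":0.0106,"dz":0,"yaw":0.41},{"dx":0.0378,"dy":0.0106,"dz":0,"yaw":0.41},{"dx":0.0378,"dy":0.0106,"dz":0,"yaw":0.41},{"dx":0.0378,"dy":0.0106,"dz":0,"yaw":0.41},{"dx":0,"dy":0,"dz":0,"yaw":0},{"dx":0,"dy":0,"dz":0,"yaw":0}]' 0 15;python3 - <<'E'
from h import *
s=eyes.grab_frame("scene");np.save("scene3",s)
cv2.imwrite("pics/s3.png",cv2.resize(s[180:300,290:410,::-1],None,fx=5,fy=5,interpolation=cv2.INTER_CUBIC))
E
```

```text
time_s: 11.12
ee_pos: [654.2, 316.2, 117.0]
ee_rot: [180.0, 0.1, 18.4]
force: [-0.1, 0.4, -2.5]
gripper_width: 29.9
gripper_force: 15.0
```

View pics/s3.png

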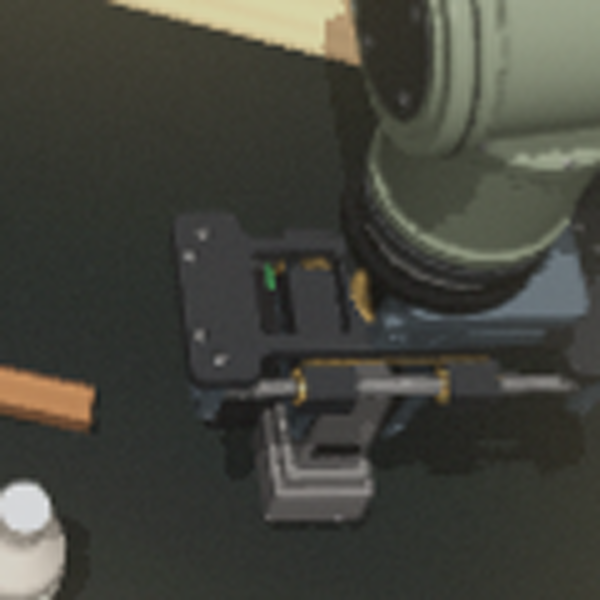

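```bash
python3 -m crank '[{"dx":0,"dy":0,"dz":-0.016,"yaw":0},{"dx":0,"dy":0,"dz":-0.016,"yaw":0},{"dx":0,"dy":0,"dz":-0.011,"yaw":0},{"dx":0,"dy":0,"dz":0,"yaw":0},{"dx":0,"dy":0,"dz":0,"yaw":0}]'; python3 -m crank '[{"dx":0,"dy":0,"dz":-0.0012,"yaw":0},{"dx":0,"dy":0,"dz":-0.0012,"yaw":0},{"dx":0,"dy":0,"dz":-0.0012,"yaw":0},{"dx":0,"dy":0,"dz":0,"yaw":0},{"dx":0,"dy":0,"dz":0,"yaw":0}]' 0 3
```

```text
time_s: 11.8
ee_pos: [654.8, 316.4, 82.6]
ee_rot: [180.0, 0.0, 18.5]
force: [0.6, -0.4, -2.1]
gripper_width: 29.9
gripper_force: 15.0
time_s: 12.42
ee_pos: [655.8, 316.8, 81.1]
ee_rot: [-180.0, -0.2, 18.5]
force: [1.8, -0.2, 5.0]
gripper_width: 30.2
gripper_force: 3.0
```

```bash
python3 -m crank '[{"dx":0,"dy":0,"dz":0,"yaw":0},{"dx":0,"dy":0,"dz":0.0015,"yaw":0},{"dx":0,"dy":0,"dz":0.0015,"yaw":0},{"dx":-0.0036,"dy":-0.0012,"dz":0,"yaw":0},{"dx":0,"dy":0,"dz":0,"yaw":0}]' 0 30; python3 -m crank '[{"dx":-0.0024,"dy":-0.0008,"dz":0,"yaw":0},{"dx":0,"dy":0,"dz":0,"yaw":0}]'; python3 -m crank '[{"dx":-0.0024,"dy":-0.0008,"dz":0,"yaw":0},{"dx":0,"dy":0,"dz":0,"yaw":0}]'
```

```text
time_s: 13.05
ee_pos: [650.9, 315.1, 81.4]
ee_rot: [180.0, 0.2, 18.5]
force: [-0.3, -0.2, -2.3]
gripper_width: 29.8
gripper_force: 30.0
time_s: 13.3
ee_pos: [649.8, 314.8, 82.2]
ee_rot: [180.0, 0.0, 18.5]
force: [-0.1, 0.5, -2.8]
gripper_width: 29.7
gripper_force: 30.0
time_s: 13.55
ee_pos: [648.0, 314.2, 82.4]
ee_rot: [180.0, 0.0, 18.5]
force: [-0.2, 0.8, -2.7]
gripper_width: 30.1
gripper_force: 30.0
```

```bash
python3 -m crank '[{"dx":-0.0024,"dy":-0.0008,"dz":0,"yaw":0},{"dx":0,"dy":0,"dz":0,"yaw":0}]'; python3 -m crank '[{"dx":-0.0024,"dy":-0.0008,"dz":0,"yaw":0},{"dx":0,"dy":0,"dz":0,"yaw":0}]'
```

```text
time_s: 13.8
ee_pos: [646.1, 313.5, 82.4]
ee_rot: [180.0, 0.0, 18.5]
force: [0.3, 0.7, -1.8]
gripper_width: 29.8
gripper_force: 30.0
time_s: 14.05
ee_pos: [644.2, 312.9, 82.4]
ee_rot: [180.0, 0.0, 18.5]
force: [-0.2, -0.2, -2.8]
gripper_width: 29.9
gripper_force: 30.0
```

```bash
python3 -m crank '[{"dx":-0.0024,"dy":-0.0008,"dz":0,"yaw":0},{"dx":0,"dy":0,"dz":0,"yaw":0}]'; python3 -m crank '[{"dx":-0.0024,"dy":-0.0008,"dz":0,"yaw":0},{"dx":0,"dy":0,"dz":0,"yaw":0}]';python3 -m crank '[{"dx":-0.0024,"dy":-0.0008,"dz":0,"yaw":0},{"dx":0,"dy":0,"dz":0,"yaw":0}]'
```

```text
time_s: 14.3
ee_pos: [642.3, 312.3, 82.4]
ee_rot: [180.0, 0.0, 18.5]
force: [-0.5, 0.4, -2.4]
gripper_width: 29.8
gripper_force: 30.0
time_s: 14.55
ee_pos: [641.1, 311.9, 82.6]
ee_rot: [180.0, -0.1, 18.5]
force: [1.2, -0.2, -2.4]
gripper_width: 29.5
gripper_force: 30.0
time_s: 14.8
ee_pos: [640.6, 311.7, 82.9]
ee_rot: [-180.0, -0.3, 18.5]
force: [5.5, 1.0, -4.3]
gripper_width: 29.9
gripper_force: 30.0
```

```bash
python3 -m crank '[{"dx":0,"dy":0,"dz":-0.0018,"yaw":0},{"dx":0,"dy":0,"dz":0,"yaw":0},{"dx":0,"dy":0,"dz":0,"yaw":0}]' 0 3; python3 -m crank '[{"dx":-0.0073,"dy":-0.0025,"dz":0.0014,"yaw":0},{"dx":-0.0073,"dy":-0.0025,"dz":0.0008,"yaw":0},{"dx":-0.0074,"dy":-0.0025,"dz":0.0004,"yaw":0},{"dx":-0.0073,"dy":-0.0025,"dz":-0.0001,"yaw":0},{"dx":0,"dy":0,"dz":0,"yaw":0}]';python3 -m crank '[{"dx":-0.0073,"dy":-0.0025,"dz":-0.0006,"yaw":0},{"dx":-0.0073,"dy":-0.0025,"dz":-0.0012,"yaw":0},{"dx":-0.0074,"dy":-0.0025,"dz":-0.0016,"yaw":0},{"dx":-0.0073,"dy":-0.0025,"dz":-0.0022,"yaw":0},{"dx":0,"dy":0,"dz":0,"yaw":0}]'
python3 - <<'E'
from h import *
s=eyes.grab_frame("scene");np.save("scene4",s);np.save("top4",eyes.grab_frame("top"))
cv2.imwrite("pics/s4.png",cv2.resize(s[180:300,290:410,::-1],None,fx=5,fy=5,interpolation=cv2.INTER_CUBIC))
E
```

```text
time_s: 15.18
ee_pos: [638.6, 311.0, 81.5]
ee_rot: [180.0, -0.0, 18.5]
force: [-0.2, -0.0, 1.3]
gripper_width: 30.0
gripper_force: 3.0
time_s: 15.8
ee_pos: [614.0, 302.6, 82.5]
ee_rot: [180.0, 0.1, 18.5]
force: [0.6, -0.2, -2.8]
gripper_width: 29.7
gripper_force: 3.0
time_s: 16.42
ee_pos: [590.8, 294.7, 78.3]
ee_rot: [180.0, 0.1, 18.5]
force: [0.6, -0.2, -1.1]
gripper_width: 29.9
gripper_force: 3.0
```

View pics/s4.png

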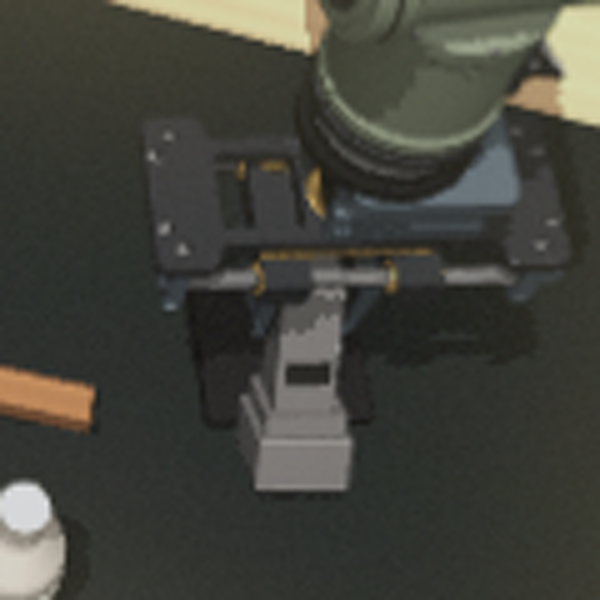

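The scanner is now leaning, with its foot's far face visible (bottom edge 257–348 at y≈490, top edge y≈440). I'll fit its tilt.

```bash
cat > fit.py <<'E'
from h import *
from scipy.optimize import least_squares
def proj(n,P):
    c=eyes.calibration(n);T=np.linalg.inv(np.array(c["world_from_camera"]));K=np.array(c["camera_matrix"])
    return cv2.projectPoints(np.asarray(P,float).reshape(-1,3),cv2.Rodrigues(T[:3,:3])[0],T[:3,3],K,np.array([c["k1"],0,0,0]))[0][:,0]
E
python3 - <<'E'
from fit import *
from scipy.spatial.transform import Rotation as Rn
G=np.array([590.8,294.7,78.3+11]);yaw=18.5
obs=(np.array([[257,490],[348,490],[258,442],[353,438]])+.5)/5-.5+[290,180]
def pts(th,h): 
    R=Rn.from_euler('z',yaw,degrees=True)*Rn.from_euler('y',-th,degrees=True)
    return G+R.apply([[23,-23,-h],[23,23,-h],[23,-23,-h+30],[23,23,-h+30]])
f=lambda p: (proj("scene",pts(p[0],p[1])+[p[2],p[3],0])-obs).ravel()
for reg in (0.2,1,5):
    r=least_squares(lambda p:np.r_[f(p),(p[1]-91.5)/1.5,(p[2]/reg),p[3]/reg],[32,92,0,0]);print(reg,r.x.round(2),r.fun.round(2))
E
```

```text
0.2 [ 4.292e+01  9.634e+01  9.000e-02 -2.000e-02] [ 0.3  -0.5   1.18 -0.85  0.67 -2.28  0.9  -1.84  3.23  0.46 -0.12]
1 [43.04 95.39  1.82 -0.37] [ 0.07 -0.22  0.97 -0.57  0.42 -2.02  0.68 -1.58  2.59  1.82 -0.37]
5 [38.39 92.24  8.4   1.11] [-0.53  0.39  0.31  0.04  0.06 -0.88  0.29 -0.43  0.5   1.68  0.22]
```

Run:
```python
from fit import *
s=np.load("scene4.npy").max(2)
print("cols 334-364, rows 252-282");
for y in range(252,282): print(y,*s[y,334:364])
s=np.load("scene0.npy").max(2)
print("scene0 cols 334-360")
for y in range(244,262): print(y,*s[y,332:360])
```

```text
cols 334-364, rows 252-282
252 43 42 43 42 39 41 42 43 52 65 65 87 123 103 100 103 102 102 102 104 83 81 104 93 45 38 42 43 36 45
253 45 41 41 43 41 43 40 41 52 63 66 90 123 68 43 42 44 41 44 44 41 42 102 78 39 41 40 42 39 45
254 42 41 45 42 42 40 47 55 58 62 65 101 123 49 44 44 42 42 44 42 44 44 101 57 37 40 42 42 41 46
255 42 43 42 41 42 43 77 93 66 63 65 106 125 54 43 44 42 43 41 41 43 42 104 59 33 41 41 42 40 35
256 38 42 41 44 43 42 83 108 75 64 65 110 126 63 56 53 53 54 53 53 57 55 119 65 43 42 39 45 43 39
257 44 43 43 40 42 47 64 106 89 65 59 114 125 111 109 109 108 109 108 109 124 125 122 59 43 43 41 42 42 41
258 41 42 43 40 50 57 65 87 107 68 61 116 126 127 125 125 126 126 126 125 126 126 118 60 41 42 42 41 44 37
259 43 43 41 44 96 97 68 85 108 88 65 118 127 125 127 126 127 126 126 126 125 125 116 82 50 41 44 41 42 41
260 42 43 44 47 86 105 78 65 105 98 68 120 127 126 126 127 126 125 126 125 125 125 123 111 63 41 42 44 44 41
261 43 42 42 48 65 103 89 65 85 106 78 116 125 126 126 126 126 125 125 125 124 126 107 107 84 49 41 41 43 43
262 41 44 45 46 64 93 105 68 64 104 109 114
[... 3108 characters left out ...]
 40 41 42 47 75 74 75 78 77 75 79 78 78 77 78 77 77 77 80 78 79 79 63 37 42 42 44 44
255 43 43 42 43 64 64 65 73 71 75 75 73 73 74 74 76 77 75 77 77 78 78 45 41 42 41 41 42
256 42 42 43 43 40 42 42 41 43 50 50 52 56 58 64 65 64 71 73 74 72 63 45 42 44 41 43 42
257 42 44 44 42 42 42 42 44 44 43 41 44 42 42 42 40 42 44 39 49 49 44 42 44 40 42 42 41
258 43 40 44 44 38 41 41 43 42 44 40 41 41 40 43 39 39 42 44 41 42 42 42 42 43 42 43 42
259 42 40 42 43 43 44 43 41 40 42 42 43 41 44 44 40 40 42 44 41 45 41 44 41 43 44 40 42
260 42 43 40 43 43 43 43 40 43 41 42 41 41 42 40 40 43 42 40 39 39 38 40 42 41 42 41 40
261 43 44 44 42 43 42 40 39 41 43 42 43 44 39 42 42 42 44 42 39 42 41 40 43 45 41 42 41
```

Run:
```python
from fit import *
from scipy.spatial.transform import Rotation as Rn
G=np.array([590.8,294.7,78.3+11]);yaw=18.5
obs=np.array([[340.7,277.6],[358.9,277.6],[341.6,267.4],[359.8,267.2]])
def pts(th,h,G=G,yaw=yaw): 
    R=Rn.from_euler('z',yaw,degrees=True)*Rn.from_euler('y',-th,degrees=True)
    return G+R.apply([[23,-23,-h],[23,23,-h],[23,-23,-h+30],[23,23,-h+30]])
f=lambda p: (proj("scene",pts(p[0],p[1])+[p[2],p[3],0])-obs).ravel()
for b in (0,3):
    r=least_squares(lambda p:np.r_[f(p),(p[1]-91.5)/3,(p[2]-b),p[3]-b*.6],[32,92,0,0]);print(r.x.round(2),r.fun.round(2))
r=least_squares(lambda p:np.r_[f(p),(p[1]-91.5),(p[2]-3)/10,(p[3]-1.7)/10],[32,92,0,0]);print(r.x.round(2),r.fun.round(2))
# scene0 check: upright foot at known place
P=pts(0,93,np.array([585.8,292.3,105]),10.3);print(proj("scene",P).round(1).tolist(),"obs bottom ~ (335.7,255.4),(353.5,256.6); top (338,251.5),(355.4,252.5)")
```

```text
[40.31 98.54  0.84 -0.25] [-0.04  0.05  0.75 -0.3  -0.25 -0.8   0.71 -0.96  2.35  0.84 -0.25]
[37.18 96.84  3.67  1.43] [-0.05 -0.02  0.67 -0.37 -0.11 -0.49  0.82 -0.64  1.78  0.67 -0.37]
[35.02 91.58 10.23  2.18] [-0.45  0.19  0.31 -0.16 -0.41 -0.04  0.58 -0.19  0.08  0.72  0.05]
[[334.4, 254.1], [352.7, 256.2], [336.6, 249.4], [355.3, 251.6]] obs bottom ~ (335.7,255.4),(353.5,256.6); top (338,251.5),(355.4,252.5)
```

Run:
```python
from fit import *
from scipy.spatial.transform import Rotation as Rn
G=np.array([590.8,294.7,89.3]);yaw=18.5
L=np.array([[23,-23,0],[23,23,0],[23,-23,30],[23,23,30],[19,-19,41],[19,19,41],[23,-23,0],[23,23,0]])
obs=np.array([[340.6,277.5],[358.9,277.5],[341.5,267.6],[359.6,267.5],[343.4,262.4],[358.4,262.4]])
def pred(p): 
    R=Rn.from_euler('z',yaw,degrees=True)*Rn.from_euler('y',-p[0],degrees=True)
    return proj("scene",G+R.apply(L[:6]-[0,0,p[1]]+[p[2],0,0])+[0,p[3],0])-obs-[-.9,-1.1]*1
for fix in (None,91.5):
  for b in (0,1):
    f=lambda p:np.r_[(proj("scene",G+(Rn.from_euler('z',yaw,degrees=True)*Rn.from_euler('y',-p[0],degrees=True)).apply(L[:6]-[0,0,p[1]]+[p[2],0,0])+[0,p[3],0])+np.array([.9,1.1])*b-obs).ravel()/.3, (p[1]-91.5)/2,p[2]/2,p[3]/2]
    r=least_squares(f,[32,92,0,0]);J=np.linalg.inv(r.jac.T@r.jac);print(b,r.x.round(2),np.sqrt(np.diag(J)).round(2),(r.fun[:12]*.3).round(2))
```

```text
0 [ 34.91 100.54   4.22   0.14] [1.46 1.03 1.72 0.71] [-0.31  0.24  0.25 -0.11 -0.26 -0.22  0.72 -0.47 -0.52  0.15  0.26 -0.14]
1 [34.32 99.11  3.06 -1.65] [1.45 1.05 1.72 0.7 ] [-0.3   0.2   0.23 -0.15 -0.23 -0.18  0.72 -0.43 -0.48  0.21  0.27 -0.08]
0 [ 34.91 100.54   4.22   0.14] [1.46 1.03 1.72 0.71] [-0.31  0.24  0.25 -0.11 -0.26 -0.22  0.72 -0.47 -0.52  0.15  0.26 -0.14]
1 [34.32 99.11  3.06 -1.65] [1.45 1.05 1.72 0.7 ] [-0.3   0.2   0.23 -0.15 -0.23 -0.18  0.72 -0.43 -0.48  0.21  0.27 -0.08]
```

```bash
python3 -m crank '[{"dx":0,"dy":0,"dz":0,"yaw":0},{"dx":0,"dy":0,"dz":0,"yaw":0},{"dx":0,"dy":0,"dz":0.02,"yaw":0},{"dx":0,"dy":0,"dz":0.06,"yaw":0},{"dx":0,"dy":0,"dz":0.06,"yaw":0},{"dx":0,"dy":0,"dz":0.06,"yaw":0}]' 0 50; python3 -m crank '[{"dx":-0.0172,"dy":-0.0573,"dz":0,"yaw":-0.5},{"dx":-0.0172,"dy":-0.0573,"dz":0,"yaw":-0.5},{"dx":-0.0172,"dy":-0.0573,"dz":0,"yaw":-0.5},{"dx":-0.0172,"dy":-0.0573,"dz":0,"yaw":-0.5},{"dx":-0.0172,"dy":-0.0573,"dz":0,"yaw":-0.5},{"dx":-0.0172,"dy":-0.0573,"dz":0,"yaw":-0.5},{"dx":-0.0172,"dy":-0.0573,"dz":0,"yaw":-0.5},{"dx":-0.0172,"dy":-0.0573,"dz":0,"yaw":-0.5},{"dx":-0.0172,"dy":-0.0573,"dz":0,"yaw":-0.5},{"dx":-0.0172,"dy":-0.0573,"dz":0,"yaw":-0.5}]'; python3 -m crank '[{"dx":-0.0172,"dy":-0.0573,"dz":0,"yaw":-0.5},{"dx":-0.0172,"dy":-0.0573,"dz":0,"yaw":-0.5},{"dx":0,"dy":0,"dz":0,"yaw":0},{"dx":0,"dy":0,"dz":0,"yaw":0}]'
python3 - <<'E'
from h import *
for n in("scene","top"): np.save(n+"5",eyes.grab_frame(n))
E
```

```text
time_s: 17.27
ee_pos: [591.6, 295.0, 241.3]
ee_rot: [-180.0, -0.1, 18.5]
force: [1.5, 0.1, -2.8]
gripper_width: 29.6
gripper_force: 50.0
time_s: 18.52
ee_pos: [453.6, -164.8, 239.9]
ee_rot: [180.0, -0.1, -6.6]
force: [0.2, -0.3, -1.7]
gripper_width: 29.7
gripper_force: 50.0
time_s: 19.02
ee_pos: [426.6, -254.8, 239.2]
ee_rot: [-180.0, -0.1, -11.6]
force: [-0.3, 0.3, -2.5]
gripper_width: 29.6
gripper_force: 50.0
```

Run:
```python
from fit import *
from scipy.spatial.transform import Rotation as Rn
R=Rn.from_euler('z',-11.6,degrees=True)*Rn.from_euler('y',-33,degrees=True)
L=np.array([[23,-23,0],[23,23,0],[23,-23,30],[23,23,30],[19,-19,41],[19,19,41]])
P=np.array([426.6,-254.8,250.2])+R.apply(L-[0,0,93]+[2,0,0])
q=proj("scene",P);print(q.round(1).tolist());c=q.mean(0).astype(int)
x0,y0=c-[30,25];print(x0,y0)
s=np.load("scene5.npy");cv2.imwrite("pics/s5.png",cv2.resize(s[y0:y0+50,x0:x0+60,::-1],None,fx=12,fy=12,interpolation=cv2.INTER_NEAREST))
```

```text
[[134.6, 122.6], [149.8, 129.6], [136.2, 111.4], [151.6, 118.5], [139.2, 107.6], [151.9, 113.4]]
113 92
```

View pics/s5.png

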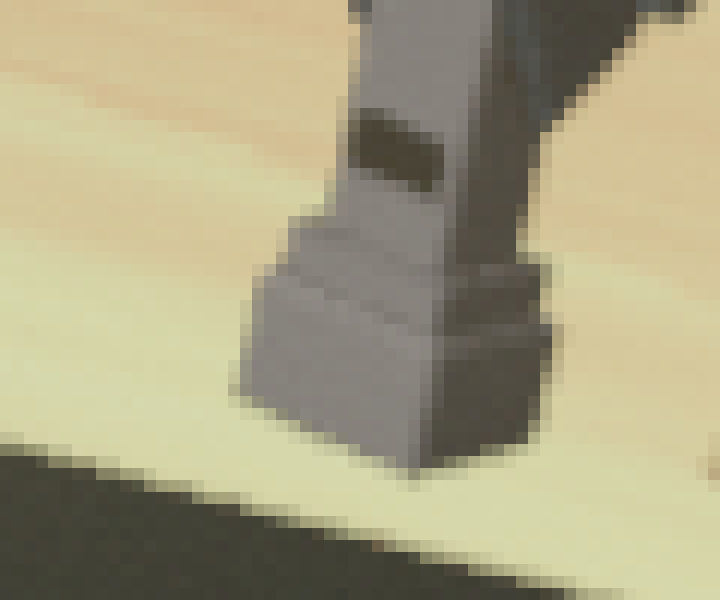

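The crop shows the foot clearly: near-face corners at (236,394), (418,472), (260,275), (438,335), side face far corners at (532,440), (552,322). I'll fit to those.

Run:
```python
from fit import *
from scipy.spatial.transform import Rotation as Rn
L=np.array([[23,-23,0],[23,23,0],[23,-23,30],[23,23,30],[-23,23,0],[-23,23,30]])
obs=np.array([[236,394],[418,472],[260,275],[438,335],[532,440],[552,322]])/12-.5+[113,92]
G=np.array([426.6,-254.8,250.2])
Rf=lambda p:Rn.from_euler('z',p[4],degrees=True)*Rn.from_euler('x',p[5],degrees=True)*Rn.from_euler('y',-p[0],degrees=True)
for sb,sr in ((2,.5),(6,.5),(6,5)):
    f=lambda p:np.r_[(proj("scene",G+Rf(p).apply(L-[0,0,p[1]]+[p[2],0,0])+[0,p[3],0])-obs).ravel()/.3,(p[1]-93)/3,p[2]/sb,p[3]/sb,(p[4]+11.6)/sr,p[5]/sr]
    r=least_squares(f,[32,92,0,0,-11.6,0]);J=np.linalg.inv(r.jac.T@r.jac)
    print(r.x.round(2),np.sqrt(np.diag(J)).round(2),(r.fun[:12]*.3).round(1))
    print("window",(G+Rf(r.x).apply([r.x[2],0,-r.x[1]])+[0,r.x[3],0]).round(1))
```

```text
[ 3.790e+01  9.935e+01  3.600e-01 -3.880e+00 -1.085e+01  2.000e-02] [0.81 0.6  1.72 1.13 0.43 0.44] [-0.6  0.2 -0.5  0.6 -0.5 -1.3  0.2  0.6  0.5  0.5  1.2 -0.6]
window [ 486.8 -270.2  172. ]
[ 37.76 101.37  -6.63  -8.32 -10.77   0.15] [0.83 1.26 4.24 2.5  0.43 0.44] [-0.5  0.2 -0.5  0.5 -0.4 -1.2  0.1  0.6  0.4  0.4  1.1 -0.6]
window [ 482.5 -273.5  166. ]
[ 3.9280e+01  1.0079e+02 -6.8600e+00 -9.5300e+00 -8.2000e+00  9.0000e-02] [0.95 1.2  4.34 2.54 0.86 0.95] [-0.6  0.6 -0.1  0.3 -0.6 -1.   0.5  0.2  0.2  0.5  0.8 -0.8]
window [ 484.5 -272.5  167.8]
```

Run:
```python
from fit import *
from scipy.spatial.transform import Rotation as Rn
L=np.array([[23,-23,0],[23,23,0],[23,-23,30],[23,23,30],[-23,23,0],[-23,23,30]])
obs=np.array([[236,394],[418,472],[260,270],[438,332],[532,440],[552,322]])/12-.5+[113,92]
G=np.array([426.6,-254.8,250.2])
for keep in ([0,1,4],[0,1,2,3,4,5],[0,1,3,4,5],[0,1,2,3],[1,3,4,5]):
    f=lambda p:np.r_[(proj("scene",G+(Rn.from_euler('z',-11.6,degrees=True)*Rn.from_euler('y',-p[0],degrees=True)).apply(L-[0,0,94])+p[1:])-obs)[keep].ravel()/.3,p[1:]/8]
    r=least_squares(f,[32,0,0,0]);J=np.linalg.inv(r.jac.T@r.jac)
    print(keep,r.x.round(2),np.sqrt(np.diag(J)).round(2),(r.fun[:-3]*.3).round(1))
```

```text
[0, 1, 4] [37.39 -0.39 -6.29 -7.99] [1.23 3.87 3.16 5.48] [-0.3 -0.3 -0.4  0.2  0.7  0.1]
[0, 1, 2, 3, 4, 5] [ 37.69  -7.71 -12.61 -19.4 ] [0.79 3.52 2.71 4.86] [-0.4 -0.1 -0.7  0.3 -0.2 -0.9  0.   0.9  0.3  0.3  1.  -0.6]
[0, 1, 3, 4, 5] [ 38.57  -5.26  -9.84 -14.8 ] [0.86 3.71 2.83 5.15] [-0.6 -0.4 -0.7  0.1  0.1  0.5  0.2  0.4  1.1 -0.6]
[0, 1, 2, 3] [33.68  1.49 -7.83 -6.31] [2.08 4.   3.16 5.49] [ 0.1 -0.2 -0.   0.3 -0.2 -1.   0.2  0.9]
[1, 3, 4, 5] [39.41 -1.98 -6.96 -9.5 ] [0.91 4.04 3.04 5.6 ] [-1.  -0.1 -0.   0.3  0.   0.4  1.  -0.6]
```

Run:
```python
from fit import *
from scipy.spatial.transform import Rotation as Rn
L=np.array([[23,-23,0],[23,23,0],[23,-23,30],[23,23,30],[-23,23,0],[-23,23,30]])
G=np.array([426.6,-254.8,250.2])
for th in (32,37):
    q=proj("top",G+(Rn.from_euler('z',-11.6,degrees=True)*Rn.from_euler('y',-th,degrees=True)).apply(L-[0,0,94]));print(q.round(1).tolist())
s=np.load("top5.npy");x0,y0=352,190
for y in range(y0,y0+34): print(y,*s[y,x0:x0+38].max(1))
```

```text
[[386.9, 209.3], [370.1, 206.2], [388.5, 213.9], [371.3, 210.8], [366.1, 221.5], [367.2, 226.4]]
[[387.8, 206.9], [370.9, 203.9], [389.1, 212.4], [371.9, 209.3], [366.8, 218.5], [367.6, 224.2]]
190 88 93 93 89 93 93 88 45 47 96 97 70 62 93 101 101 100 106 103 103 105 122 150 164 163 160 133 131 127 95 90 91 86 88 91 85 86 87
191 92 91 90 94 92 90 89 39 48 96 95 91 54 72 96 99 99 100 102 100 104 101 106 107 108 104 155 164 116 87 91 88 87 89 89 87 85 87
192 93 94 94 90 95 91 47 43 61 101 96 96 83 58 76 97 101 98 103 105 101 100 100 103 102 152 180 157 105 88 88 88 87 91 90 90 89 86
193 94 91 90 92 91 90 46 44 74 96 95 98 94 79 56 72 89 95 96 96 97 97 99 101 96 155 183 131 87 87 88 91 91 89 89 88 90 89
194 90 90 92 90 90 90 92 45 82 97 95 98 96 94 81 62 60 77 85 93 98 94 81 87 92 148 190 137 84 87 86 88 87 86 90 89 86 88
195 92 89 89 91 90 91 46 51 97 94 92 95 98 97 96 93 85 80 64 66 64 68 80 143 180 181 184 130 81 87 86 87 88 88 86 88 87 87
196 90 94 91 90 91 89 41 44 94 95 93 96 99 97 99 98 96 97 96 99 98 97 145 181 180 180 186 138 86 91 84 87 87 84 89 85 85 86
197 92 93 88 90 90 89 
[... 2805 characters left out ...]
90 88 90 88 90 93 87 88 87 73 53 48 52 51 47 50 47 53 113 136 147 148 136 68 42 59 62 63 62 58 64
219 89 62 66 86 89 88 91 92 89 89 93 89 90 91 90 81 54 55 54 53 52 45 47 47 55 76 87 134 144 117 59 51 61 57 56 62 59 64
220 88 52 76 92 92 93 93 89 91 91 87 91 91 90 89 82 53 49 54 51 47 48 49 48 63 80 87 136 147 105 58 61 61 58 64 62 62 61
221 88 47 88 92 90 90 89 89 93 91 90 89 92 90 89 81 54 50 50 58 48 51 51 47 63 80 84 136 135 78 59 62 61 58 61 59 60 62
222 86 47 87 89 89 91 84 88 90 90 91 91 90 89 88 81 50 45 52 49 49 47 51 50 69 82 103 127 101 63 58 61 59 66 61 63 63 63
223 77 48 92 89 89 90 91 88 93 91 89 90 88 92 89 80 47 50 54 50 49 47 47 51 72 102 124 98 82 64 62 63 61 65 62 63 63 61
```

```bash
python3 -m crank '[{"dx":0.007,"dy":0.0539,"dz":0,"yaw":0.5},{"dx":0.007,"dy":0.0539,"dz":0,"yaw":0.5},{"dx":0.007,"dy":0.0539,"dz":0,"yaw":0.5},{"dx":0.007,"dy":0.0539,"dz":0,"yaw":0.5},{"dx":0.007,"dy":0.0539,"dz":0,"yaw":0.5},{"dx":0.007,"dy":0.0539,"dz":0,"yaw":0.5},{"dx":0.007,"dy":0.0539,"dz":0,"yaw":0.5},{"dx":0.007,"dy":0.0539,"dz":0,"yaw":0.5},{"dx":0.007,"dy":0.0539,"dz":0,"yaw":0.5},{"dx":0.007,"dy":0.0539,"dz":0,"yaw":0.5}]' >/dev/null; python3 -m crank '[{"dx":0.007,"dy":0.0539,"dz":0,"yaw":0.5},{"dx":0.007,"dy":0.0539,"dz":0,"yaw":0.5},{"dx":0,"dy":0,"dz":-0.05,"yaw":0},{"dx":0,"dy":0,"dz":-0.05,"yaw":0},{"dx":0,"dy":0,"dz":-0.05,"yaw":0},{"dx":0,"dy":0,"dz":-0.03,"yaw":0},{"dx":0,"dy":0,"dz":-0.01,"yaw":0},{"dx":0,"dy":0,"dz":0,"yaw":0},{"dx":0,"dy":0,"dz":0,"yaw":0}]'
```

```text
time_s: 21.5
ee_pos: [494.6, 263.1, 87.8]
ee_rot: [-180.0, -0.2, 18.5]
force: [-0.2, 0.1, -3.2]
gripper_width: 29.8
gripper_force: 50.0
```

```bash
python3 -m crank '[{"dx":0.0047,"dy":0.0016,"dz":-0.0015,"yaw":0},{"dx":0,"dy":0,"dz":0,"yaw":0}]'|sed -n 2,4p; python3 -m crank '[{"dx":0.0024,"dy":0.0008,"dz":0,"yaw":0},{"dx":0,"dy":0,"dz":0,"yaw":0}]'|sed -n 2,4p;python3 -m crank '[{"dx":0.0024,"dy":0.0008,"dz":0,"yaw":0},{"dx":0,"dy":0,"dz":0,"yaw":0}]'|sed -n 2,4p
```

```text
ee_pos: [498.3, 263.9, 85.8]
ee_rot: [-180.0, -0.1, 18.4]
force: [0.4, 0.1, -1.3]
ee_pos: [499.0, 264.1, 85.4]
ee_rot: [180.0, 0.1, 18.5]
force: [-2.8, -1.4, 0.7]
ee_pos: [499.5, 264.2, 85.5]
ee_rot: [180.0, 0.3, 18.5]
force: [-6.5, -1.6, 4.9]
```

```bash
python3 -m crank '[{"dx":0.0024,"dy":0.0008,"dz":0,"yaw":0},{"dx":0,"dy":0,"dz":0,"yaw":0}]'|sed -n 2,4p; python3 -m crank '[{"dx":0.0024,"dy":0.0008,"dz":0,"yaw":0},{"dx":0,"dy":0,"dz":0,"yaw":0}]'|sed -n 2,4p
```

```text
ee_pos: [499.9, 264.4, 85.7]
ee_rot: [180.0, 0.5, 18.4]
force: [-10.2, -2.7, 9.3]
ee_pos: [500.2, 264.5, 85.8]
ee_rot: [180.0, 0.7, 18.4]
force: [-13.0, -4.4, 12.1]
```

```bash
python3 -m crank '[{"dx":0,"dy":0,"dz":0.005,"yaw":0},{"dx":0,"dy":0,"dz":0,"yaw":0},{"dx":0,"dy":0,"dz":0,"yaw":0}]' 0 4|sed -n 2,6p; python3 -m crank '[{"dx":0.0089,"dy":0.003,"dz":0.0028,"yaw":0},{"dx":0.0096,"dy":0.0032,"dz":0.0033,"yaw":0},{"dx":0.0098,"dy":0.0033,"dz":0.0023,"yaw":0},{"dx":0,"dy":0,"dz":0,"yaw":0}]'|sed -n 2,6p;python3 -m crank '[{"dx":0.01,"dy":0.0033,"dz":0.0014,"yaw":0},{"dx":0.0101,"dy":0.0034,"dz":0.0005,"yaw":0},{"dx":0,"dy":0,"dz":0,"yaw":0}]'|sed -n 2,6p;python3 -m crank '[{"dx":0.0081,"dy":0.0027,"dz":-0.0002,"yaw":0},{"dx":0.007,"dy":0.0023,"dz":-0.0008,"yaw":0},{"dx":0,"dy":0,"dz":0,"yaw":0}]'
python3 - <<'E'
from h import *
for n in("scene","top"): np.save(n+"6",eyes.grab_frame(n))
E
```

```text
ee_pos: [506.0, 266.5, 89.3]
ee_rot: [-180.0, -0.1, 18.5]
force: [0.3, 0.0, 0.2]
gripper_width: 30.1
gripper_force: 4.0
ee_pos: [529.5, 274.4, 96.3]
ee_rot: [-180.0, -0.1, 18.5]
force: [-0.2, -0.3, -0.5]
gripper_width: 30.1
gripper_force: 4.0
ee_pos: [545.2, 279.6, 97.8]
ee_rot: [-180.0, -0.1, 18.5]
force: [1.0, 0.9, 0.9]
gripper_width: 30.4
gripper_force: 4.0
time_s: 24.38
ee_pos: [557.1, 283.6, 97.0]
ee_rot: [-180.0, -0.1, 18.5]
force: [0.3, -0.7, 3.6]
gripper_width: 30.0
gripper_force: 4.0
```

```bash
python3 -m crank '[{"dx":0,"dy":0,"dz":-0.001,"yaw":0},{"dx":0,"dy":0,"dz":-0.001,"yaw":0},{"dx":0,"dy":0,"dz":0,"yaw":0},{"dx":0,"dy":0,"dz":0,"yaw":0}]' 0 3|sed -n 2,6p; python3 -m crank '[{"dx":0,"dy":0,"dz":0,"yaw":0},{"dx":0,"dy":0,"dz":0,"yaw":0},{"dx":0,"dy":0,"dz":0.0045,"yaw":0},{"dx":0.0142,"dy":0.0048,"dz":0,"yaw":0},{"dx":0.0142,"dy":0.0048,"dz":0,"yaw":0},{"dx":0,"dy":0,"dz":0,"yaw":0},{"dx":0,"dy":0,"dz":0,"yaw":0}]' 0 15|sed -n 2,6p
python3 - <<'E'
from fit import *
from scipy.spatial.transform import Rotation as Rn
s=np.load("scene6.npy");
L=np.array([[23,-23,0],[23,23,0],[23,-23,30],[23,23,30],[19,-19,41],[19,19,41]])
for th in (0,15): print(proj("scene",np.array([557.1,283.6,108])+(Rn.from_euler('z',18.5,degrees=True)*Rn.from_euler('y',-th,degrees=True)).apply(L-[0,0,96])).round(1).tolist())
for y in range(234,260): print(y,*s[y,332:366].max(1))
E
```

```text
ee_pos: [555.8, 283.2, 95.0]
ee_rot: [180.0, 0.0, 18.5]
force: [0.1, -0.6, 3.7]
gripper_width: 30.2
gripper_force: 3.0
ee_pos: [578.6, 290.7, 98.2]
ee_rot: [180.0, 0.1, 18.5]
force: [0.2, 0.4, -1.4]
gripper_width: 29.7
gripper_force: 15.0
[[334.6, 244.5], [352.5, 244.2], [336.7, 239.6], [355.0, 239.3], [338.9, 236.3], [354.1, 236.0]]
[[336.5, 251.8], [354.7, 251.5], [338.2, 244.3], [356.8, 243.9], [340.2, 240.1], [355.6, 239.9]]
234 32 37 51 66 135 112 88 103 109 108 80 89 81 80 75 74 74 74 74 73 72 93 37 34 32 31 34 31 35 36 32 36 35 35
235 31 37 54 74 128 134 102 94 116 116 100 117 100 98 84 97 98 84 96 96 89 121 46 32 35 31 32 29 34 35 30 35 34 35
236 33 40 66 70 111 131 129 129 128 127 133 133 130 130 90 128 128 89 126 126 100 91 43 43 41 35 32 30 32 39 37 37 37 37
237 32 42 64 70 63 69 66 64 63 63 61 60 60 62 62 61 61 61 60 59 58 38 41 39 43 43 43 33 29 46 47 48 48 47
238 41 44 61 69 63 60 62 64 59 61 62 62 60 62 60 61 59 58 60 59 38 35 39 43 42 44 43 42 35 47 47 44 47 47
239 40 42 50 60 59 56 55 54 51 51 51 49 53 49 51 53 56 50 47 47 33 41 41 42 42 41 41 43 41 47 46 48 46 48
24
[... 1417 characters left out ...]
0 40 39 41 42 40 42 40 41 39 40 43 41 39 43 41 37 43 37 42 47 49
254 42 41 38 41 41 43 43 40 40 39 40 39 41 40 42 39 41 41 39 40 41 41 40 39 43 42 41 40 40 39 40 47 46 46
255 38 41 42 42 40 41 41 42 41 42 41 41 40 40 40 40 38 42 41 42 39 41 39 41 40 40 42 41 41 42 41 36 43 45
256 40 43 42 41 40 44 42 39 39 40 40 41 40 40 41 42 40 41 39 41 41 41 38 41 40 41 43 41 43 42 43 40 44 48
257 42 42 42 39 39 43 43 40 39 41 43 42 41 43 41 40 40 38 38 40 40 42 40 41 40 41 40 39 40 40 42 41 46 46
258 40 42 41 43 40 41 43 38 41 40 40 40 40 40 41 40 40 40 40 42 40 43 40 43 41 43 41 39 42 40 40 35 44 44
259 42 40 42 42 41 41 42 43 39 42 40 40 40 40 41 43 40 39 40 40 43 42 41 40 41 40 40 43 43 42 42 41 45 45
```

```bash
python3 -m crank '[{"dx":0.002,"dy":0.0007,"dz":-0.0025,"yaw":0},{"dx":0.002,"dy":0.0007,"dz":-0.0015,"yaw":0},{"dx":0,"dy":0,"dz":0,"yaw":0},{"dx":0,"dy":0,"dz":0,"yaw":0}]' |sed -n 2,6p;  python3 -m crank '[{"dx":0,"dy":0,"dz":-0.0012,"yaw":0},{"dx":0,"dy":0,"dz":-0.0012,"yaw":0},{"dx":0,"dy":0,"dz":-0.0012,"yaw":0},{"dx":0,"dy":0,"dz":-0.0012,"yaw":0},{"dx":0,"dy":0,"dz":0,"yaw":0},{"dx":0,"dy":0,"dz":0,"yaw":0}]' 0 3|sed -n 2,6p
python3 - <<'E'
from fit import *
from scipy.spatial.transform import Rotation as Rn
st=telemetry.state()["ee_pos"]
s=eyes.grab_frame("scene")
L=np.array([[23,-23,0],[23,23,0],[23,-23,30],[23,23,30],[19,-19,41],[19,19,41]])
for th in (0,): print(proj("scene",st+[0,0,11]+(Rn.from_euler('z',18.5,degrees=True)*Rn.from_euler('y',-th,degrees=True)).apply(L-[0,0,st[2]-1])).round(1).tolist())
for y in range(240,260): print(y,*s[y,332:362].max(1))
E
```

```text
ee_pos: [581.9, 292.0, 95.5]
ee_rot: [180.0, -0.0, 18.5]
force: [0.5, -0.9, -2.2]
gripper_width: 30.0
gripper_force: 15.0
ee_pos: [582.0, 292.0, 91.8]
ee_rot: [180.0, -0.0, 18.5]
force: [-1.5, -1.3, 3.5]
gripper_width: 29.9
gripper_force: 3.0
[[336.0, 254.0], [354.1, 253.7], [338.2, 249.3], [356.7, 249.0], [340.4, 246.0], [355.8, 245.7]]
240 31 31 36 49 50 84 87 64 99 69 63 49 35 37 36 34 35 35 37 36 35 46 80 39 31 32 42 61 46 34
241 30 31 37 50 53 79 91 60 98 80 67 59 65 66 65 64 64 65 64 63 65 81 98 45 30 29 35 32 34 32
242 31 30 32 49 52 76 98 57 113 113 91 84 84 84 83 83 82 83 84 84 83 97 99 55 34 31 30 33 32 31
243 33 29 34 49 51 78 110 70 139 139 97 96 94 93 93 94 94 94 93 95 94 95 95 65 33 29 30 32 30 30
244 31 29 30 49 56 93 145 85 92 90 89 87 83 66 65 66 66 65 66 67 65 66 91 69 36 31 29 32 30 27
245 31 28 33 47 65 71 141 134 114 114 115 131 130 89 99 100 92 98 97 98 97 95 144 80 37 31 29 30 30 31
246 31 32 40 54 65 71 126 128 128 127 125 125 126 88 124 124 88 120 122 120 119 118 120 59 40 32 31 30 31 32
247 34 34 42 54 67 70 63 63 62 62 61 62 60 61 61 60 65 65 64 65 63 63 45
[... 449 characters left out ...]
 42 41 41 41 41 41 42 40 40 38 39 41 39 39
253 40 40 40 43 41 42 41 42 40 41 40 42 40 42 43 41 40 42 43 41 43 42 41 37 38 42 43 40 42 41
254 39 42 42 42 42 42 39 39 39 41 41 42 41 39 40 40 41 39 40 39 40 43 41 42 39 42 40 41 40 41
255 40 38 41 41 43 42 41 41 41 43 41 43 38 39 40 41 40 41 42 44 40 43 41 42 40 40 39 41 40 43
256 43 40 42 42 42 40 40 40 41 43 38 41 41 42 43 41 41 41 43 41 44 39 41 41 39 41 40 44 42 43
257 43 42 42 42 43 42 43 41 40 41 39 41 40 43 43 41 41 43 39 40 43 41 39 41 43 42 41 41 41 40
258 41 41 40 41 42 42 40 44 42 41 42 42 40 39 41 41 43 40 42 42 39 43 42 40 40 41 40 40 41 38
259 39 43 41 41 43 41 43 41 42 40 40 39 40 42 42 38 40 41 42 39 41 40 40 40 43 41 41 44 40 42
```

```bash
python3 -m crank '[{"dx":-0.004,"dy":-0.0013,"dz":-0.0008,"yaw":0},{"dx":-0.004,"dy":-0.0013,"dz":-0.0009,"yaw":0},{"dx":-0.004,"dy":-0.0013,"dz":-0.0009,"yaw":0},{"dx":-0.002,"dy":-0.0007,"dz":-0.001,"yaw":0},{"dx":0,"dy":0,"dz":0,"yaw":0},{"dx":0,"dy":0,"dz":0,"yaw":0}]' 0 3|sed -n 2,6p
cat > foot.py <<'E'
from fit import *
from scipy.spatial.transform import Rotation as Rn
def show(name="scene",rows=14):
    st=telemetry.state();e=st["ee_pos"]
    L=np.array([[23,-23,0],[23,23,0],[23,-23,30],[23,23,30]])
    q=proj("scene",np.array([e[0],e[1],12])+Rn.from_euler('z',st["ee_rot"][2],degrees=True).apply(L))+[.9,1.1];print("upright pred",q.round(1).tolist())
    s=eyes.grab_frame("scene");m=q.mean(0).astype(int)
    for y in range(m[1]-8,m[1]+rows-6): print(y,m[0]-2,*s[y,m[0]-2:m[0]+8].max(1))
E
python3 -c "
from foot import *
show()"
```

```text
ee_pos: [570.3, 288.1, 88.5]
ee_rot: [180.0, 0.1, 18.5]
force: [-1.8, -0.5, 0.6]
gripper_width: 29.8
gripper_force: 3.0
upright pred [[336.2, 250.6], [354.2, 250.3], [338.4, 245.8], [356.8, 245.5]]
240 344 97 97 97 99 97 96 96 97 94 139
241 344 134 134 134 136 134 134 136 135 136 134
242 344 80 78 77 77 78 77 78 79 78 80
243 344 105 103 106 104 105 103 104 102 104 102
244 344 135 135 133 134 133 134 132 131 132 133
245 344 103 101 77 94 93 92 89 90 88 87
246 344 79 78 77 77 76 78 78 77 77 77
247 344 76 76 77 77 74 73 76 74 76 70
248 344 73 71 74 73 71 71 71 70 74 48
249 344 55 54 55 55 53 53 54 54 52 41
250 344 40 43 41 39 41 42 40 38 41 39
251 344 43 41 41 42 42 43 40 40 43 43
252 344 41 42 41 41 42 43 41 40 44 41
253 344 38 39 43 41 43 42 43 40 39 40
254 344 43 41 43 41 42 44 42 41 41 44
255 344 39 40 41 39 40 42 41 41 41 38
```

```bash
python3 -m crank '[{"dx":0,"dy":0,"dz":0,"yaw":0},{"dx":0,"dy":0,"dz":0,"yaw":0},{"dx":-0.003,"dy":-0.001,"dz":0.0035,"yaw":0},{"dx":0,"dy":0,"dz":0.0035,"yaw":0},{"dx":0,"dy":0,"dz":0,"yaw":0}]' 0.6 3|sed -n 2,6p; python3 -c "
from foot import *
show()";  python3 -m crank '[{"dx":0,"dy":0,"dz":0,"yaw":0},{"dx":0,"dy":0,"dz":0,"yaw":0},{"dx":0,"dy":0,"dz":0,"yaw":0},{"dx":0,"dy":0,"dz":0,"yaw":0},{"dx":0,"dy":0,"dz":0,"yaw":0}]' 0 15
```

```text
ee_pos: [568.6, 287.6, 94.9]
ee_rot: [-180.0, -0.1, 18.5]
force: [-0.1, 0.1, -0.0]
gripper_width: 54.5
gripper_force: 0.0
upright pred [[336.2, 250.0], [354.1, 249.7], [338.3, 245.2], [356.7, 244.9]]
239 344 77 85 78 84 84 84 83 87 93 139
240 344 118 118 117 117 118 117 109 125 138 139
241 344 133 133 134 135 134 135 121 121 121 121
242 344 80 79 80 79 81 80 81 80 84 84
243 344 107 104 104 105 105 104 104 103 115 116
244 344 134 133 133 132 133 132 132 130 131 131
245 344 92 92 90 88 87 87 83 83 82 81
246 344 79 79 79 77 78 80 78 76 78 80
247 344 76 77 76 77 77 77 77 76 77 70
248 344 72 71 73 72 73 72 72 72 71 48
249 344 55 57 55 54 56 57 56 54 47 43
250 344 42 43 42 39 41 42 41 43 40 41
251 344 42 42 43 41 42 38 42 43 41 42
252 344 42 42 41 41 41 41 40 41 40 42
253 344 41 43 41 38 42 42 42 41 42 41
254 344 40 40 40 40 41 42 41 41 41 40
time_s: 29.25
ee_pos: [568.3, 287.5, 94.3]
ee_rot: [180.0, 0.0, 18.5]
force: [-0.7, -0.3, -0.4]
gripper_width: 29.7
gripper_force: 15.0
```

```bash
python3 -m crank '[{"dx":0,"dy":0,"dz":0.031,"yaw":0},{"dx":0.0362,"dy":0.0121,"dz":0,"yaw":0},{"dx":0.0362,"dy":0.0121,"dz":0,"yaw":0},{"dx":0.0362,"dy":0.0121,"dz":0,"yaw":0},{"dx":0,"dy":0,"dz":-0.021,"yaw":0},{"dx":0,"dy":0,"dz":-0.021,"yaw":0},{"dx":0,"dy":0,"dz":0,"yaw":0}]' 0 30|sed -n 2,4p; python3 -m crank '[{"dx":-0.0036,"dy":-0.0012,"dz":0,"yaw":0},{"dx":-0.0024,"dy":-0.0008,"dz":0,"yaw":0},{"dx":0,"dy":0,"dz":0,"yaw":0}]'|sed -n 2,4p; python3 -m crank '[{"dx":-0.0024,"dy":-0.0008,"dz":0,"yaw":0},{"dx":0,"dy":0,"dz":0,"yaw":0}]'|sed -n 2,4p;python3 -m crank '[{"dx":-0.0024,"dy":-0.0008,"dz":0,"yaw":0},{"dx":0,"dy":0,"dz":0,"yaw":0}]'|sed -n 2,4p
```

```text
ee_pos: [653.3, 315.8, 83.5]
ee_rot: [180.0, 0.3, 18.5]
force: [1.2, -1.2, -2.8]
ee_pos: [650.2, 314.9, 86.1]
ee_rot: [180.0, -0.0, 18.5]
force: [-0.2, -0.7, -1.6]
ee_pos: [648.4, 314.3, 85.7]
ee_rot: [180.0, -0.0, 18.5]
force: [-0.7, -0.0, -2.4]
ee_pos: [647.6, 314.0, 85.8]
ee_rot: [180.0, -0.2, 18.5]
force: [3.4, 1.1, -3.8]
```

```bash
python3 -m crank '[{"dx":0,"dy":0,"dz":0,"yaw":0},{"dx":-0.007,"dy":-0.0024,"dz":0,"yaw":0},{"dx":-0.007,"dy":-0.0024,"dz":0,"yaw":0},{"dx":-0.007,"dy":-0.0024,"dz":0,"yaw":0},{"dx":-0.007,"dy":-0.0024,"dz":0,"yaw":0},{"dx":0,"dy":0,"dz":0,"yaw":0}]' 0 6|sed -n 2,6p; python3 -m crank '[{"dx":-0.007,"dy":-0.0024,"dz":0,"yaw":0},{"dx":-0.007,"dy":-0.0024,"dz":0,"yaw":0},{"dx":-0.007,"dy":-0.0024,"dz":0,"yaw":0},{"dx":-0.007,"dy":-0.0024,"dz":0,"yaw":0},{"dx":0,"dy":0,"dz":0,"yaw":0}]'|sed -n 2,6p; python3 -m crank '[{"dx":0,"dy":0,"dz":0,"yaw":0},{"dx":0,"dy":0,"dz":0,"yaw":0},{"dx":0,"dy":0,"dz":0.02,"yaw":0},{"dx":0,"dy":0,"dz":0.06,"yaw":0},{"dx":0,"dy":0,"dz":0.06,"yaw":0},{"dx":0,"dy":0,"dz":0.055,"yaw":0},{"dx":0,"dy":0,"dz":0,"yaw":0}]' 0 50
```

```text
ee_pos: [623.2, 305.7, 85.6]
ee_rot: [180.0, 0.1, 18.5]
force: [0.1, -0.4, -2.7]
gripper_width: 29.8
gripper_force: 6.0
ee_pos: [600.9, 297.9, 85.6]
ee_rot: [180.0, 0.1, 18.5]
force: [-0.0, -0.0, -2.1]
gripper_width: 29.4
gripper_force: 6.0
time_s: 33.25
ee_pos: [603.8, 299.2, 247.6]
ee_rot: [-179.9, -0.6, 18.5]
force: [0.9, -0.6, -3.3]
gripper_width: 29.6
gripper_force: 50.0
```

```bash
python3 -m crank '[{"dx":-0.018,"dy":-0.0577,"dz":0,"yaw":-0.5},{"dx":-0.018,"dy":-0.0577,"dz":0,"yaw":-0.5},{"dx":-0.018,"dy":-0.0577,"dz":0,"yaw":-0.5},{"dx":-0.018,"dy":-0.0577,"dz":0,"yaw":-0.5},{"dx":-0.018,"dy":-0.0577,"dz":0,"yaw":-0.5},{"dx":-0.018,"dy":-0.0577,"dz":0,"yaw":-0.5},{"dx":-0.018,"dy":-0.0577,"dz":0,"yaw":-0.5},{"dx":-0.018,"dy":-0.0577,"dz":0,"yaw":-0.5},{"dx":-0.018,"dy":-0.0577,"dz":0,"yaw":-0.5},{"dx":-0.018,"dy":-0.0577,"dz":0,"yaw":-0.5}]' >/dev/null; python3 -m crank '[{"dx":-0.018,"dy":-0.0577,"dz":0,"yaw":-0.5},{"dx":-0.018,"dy":-0.0577,"dz":0,"yaw":-0.5},{"dx":0,"dy":0,"dz":0,"yaw":-0.06},{"dx":0,"dy":0,"dz":0,"yaw":0}]'
python3 - <<'E'
from fit import *
s=eyes.grab_frame("scene");np.save("scene7",s)
for y in range(110,137): print(y,*s[y,128:166].sum(1)//3)
E
```

```text
time_s: 35.0
ee_pos: [428.5, -255.0, 240.8]
ee_rot: [-179.9, 0.1, -11.9]
force: [-0.8, 0.3, -2.5]
gripper_width: 29.9
gripper_force: 50.0
110 189 188 189 190 190 190 191 191 191 191 183 156 136 121 124 124 123 123 124 123 123 122 124 109 83 75 74 74 73 89 167 187 186 186 185 185 186 186
111 189 189 188 189 189 189 189 190 190 190 169 133 123 119 122 123 122 124 124 123 123 124 124 104 82 74 75 73 73 82 145 180 188 187 188 187 187 186
112 189 188 189 189 189 188 189 189 188 189 157 129 124 123 123 123 121 121 118 122 124 123 120 101 79 74 75 73 75 82 104 133 164 184 188 188 189 188
113 190 189 189 188 188 189 189 189 188 188 152 126 124 124 124 123 123 122 120 121 118 122 119 97 78 72 77 82 85 90 85 79 147 184 192 190 189 188
114 191 190 190 190 189 189 188 188 180 162 133 124 124 124 124 124 125 124 123 123 120 121 118 96 86 100 96 93 84 81 78 73 164 192 195 195 194 193
115 193 193 192 191 190 190 189 189 160 139 139 137 124 122 125 124 123 123 125 124 123 123 120 108 97 94 85 83 76 74 73 88 172 195 195 196 196 195
116 196 195 194 194 192 192 191 191 152 130 132 135 138 137 123 121 1
[... 2361 characters left out ...]
 199 199 199 200 199 200 200 201 200 200 200 200 199 199 199 199 198 198 198 198 198 197 198 198 198 198
133 77 121 145 152 153 177 194 198 198 198 198 198 199 199 199 199 199 199 199 200 200 200 200 199 200 200 200 200 199 199 199 199 198 198 198 197 198 197
134 63 63 64 69 71 120 147 157 166 179 195 197 198 198 198 199 199 199 199 199 199 199 199 199 199 199 200 200 200 200 199 199 199 199 198 198 197 197
135 61 59 62 61 60 62 61 76 97 123 148 156 166 179 193 197 199 199 198 198 199 199 199 199 199 199 199 199 199 199 200 199 199 199 199 200 199 198
136 61 63 62 60 59 61 60 61 60 61 61 67 95 125 149 158 166 179 194 198 199 200 199 199 198 199 199 199 198 199 200 200 199 199 199 199 199 199
```

Run:
```python
from fit import *
from scipy.spatial.transform import Rotation as Rn
L=np.array([[23,-23,0],[23,23,0],[23,-23,30],[23,23,30],[-23,23,0],[-23,23,30]])
obs=np.array([[135,124.4],[150.3,130.8],[136,114.2],[151,119.8],[159.3,126.6],[160.7,117.5]])
G=np.array([428.5,-255.0,251.8])
for keep in ([0,1,4],[0,1,2,3,4,5],[1,3,4,5]):
    f=lambda p:np.r_[(proj("scene",G+(Rn.from_euler('z',-11.9,degrees=True)*Rn.from_euler('y',-p[0],degrees=True)).apply(L-[0,0,93.3])+p[1:])-obs)[keep].ravel()/.3,p[1:]/5]
    r=least_squares(f,[32,0,0,0]);J=np.linalg.inv(r.jac.T@r.jac)
    print(keep,r.x.round(2),np.sqrt(np.diag(J)).round(2),(r.fun[:-3]*.3).round(1))
```

```text
[0, 1, 4] [31.67  0.47 -2.28 -5.79] [1.25 2.65 2.21 3.62] [-0.4 -0.4 -0.7  0.3  1.1  0.1]
[0, 1, 2, 3, 4, 5] [ 31.97  -2.8   -5.68 -12.07] [0.8  2.5  1.92 3.4 ] [-0.6 -0.  -1.   0.6 -0.1 -0.8 -0.   0.6  0.7  0.5  1.1 -1. ]
[1, 3, 4, 5] [33.79 -0.83 -2.77 -7.24] [0.92 2.67 2.03 3.65] [-1.3  0.2 -0.1  0.1  0.4  0.7  1.  -1. ]
```

```bash
python3 -m crank '[{"dx":0,"dy":-0.0011,"dz":-0.0272,"yaw":0},{"dx":0,"dy":0,"dz":-0.0272,"yaw":0},{"dx":0,"dy":0,"dz":-0.0272,"yaw":0},{"dx":0,"dy":0,"dz":0,"yaw":0},{"dx":0,"dy":0,"dz":0,"yaw":0},{"dx":0,"dy":0,"dz":0,"yaw":0},{"dx":0,"dy":0,"dz":0,"yaw":0}]'; python3 -m crank '[{"dx":0,"dy":0,"dz":0,"yaw":0},{"dx":0,"dy":0,"dz":0,"yaw":0},{"dx":0,"dy":0,"dz":0,"yaw":0},{"dx":0,"dy":0,"dz":0,"yaw":0},{"dx":0,"dy":0,"dz":0,"yaw":0},{"dx":0,"dy":0,"dz":0,"yaw":0},{"dx":0,"dy":0,"dz":0,"yaw":0},{"dx":0,"dy":0,"dz":0,"yaw":0},{"dx":0,"dy":0,"dz":0,"yaw":0},{"dx":0,"dy":0,"dz":0,"yaw":0}]'; python3 -m crank '[{"dx":0,"dy":0,"dz":0,"yaw":0},{"dx":0,"dy":0,"dz":0,"yaw":0},{"dx":0,"dy":0,"dz":0,"yaw":0},{"dx":0,"dy":0,"dz":0,"yaw":0},{"dx":0,"dy":0,"dz":0,"yaw":0},{"dx":0,"dy":0,"dz":0,"yaw":0}]'
```

```text
time_s: 35.92
ee_pos: [429.4, -256.6, 177.0]
ee_rot: [180.0, -0.1, -11.8]
force: [-0.5, 0.3, -2.6]
gripper_width: 29.6
gripper_force: 50.0
time_s: 37.17
ee_pos: [429.0, -256.5, 176.3]
ee_rot: [180.0, -0.0, -11.8]
force: [0.0, 0.4, -3.3]
gripper_width: 29.8
gripper_force: 50.0
time_s: 37.92
ee_pos: [429.0, -256.5, 176.3]
ee_rot: [180.0, 0.0, -11.8]
force: [-0.1, 0.4, -1.2]
gripper_width: 29.6
gripper_force: 50.0
```

```bash
python3 -m crank '[{"dx":0,"dy":0,"dz":0.0405,"yaw":0},{"dx":0,"dy":0,"dz":0.0405,"yaw":0},{"dx":0.0075,"dy":0.0543,"dz":0,"yaw":0.5},{"dx":0.0075,"dy":0.0543,"dz":0,"yaw":0.5},{"dx":0.0075,"dy":0.0543,"dz":0,"yaw":0.5},{"dx":0.0075,"dy":0.0543,"dz":0,"yaw":0.5},{"dx":0.0075,"dy":0.0543,"dz":0,"yaw":0.5},{"dx":0.0075,"dy":0.0543,"dz":0,"yaw":0.5},{"dx":0.0075,"dy":0.0543,"dz":0,"yaw":0.5},{"dx":0.0075,"dy":0.0543,"dz":0,"yaw":0.5}]' >/dev/null; python3 -m crank '[{"dx":0.0075,"dy":0.0543,"dz":0,"yaw":0.5},{"dx":0.0075,"dy":0.0543,"dz":0,"yaw":0.5},{"dx":0.0075,"dy":0.0543,"dz":0,"yaw":0.5},{"dx":0.0075,"dy":0.0543,"dz":0,"yaw":0.55},{"dx":0,"dy":0,"dz":-0.06,"yaw":0},{"dx":0,"dy":0,"dz":-0.06,"yaw":0},{"dx":0,"dy":0,"dz":-0.05,"yaw":0},{"dx":0,"dy":0,"dz":0,"yaw":0},{"dx":0,"dy":0,"dz":0,"yaw":0}]'
```

```text
time_s: 40.3
ee_pos: [502.3, 265.4, 106.7]
ee_rot: [-180.0, -0.2, 18.4]
force: [-0.1, 0.1, -2.4]
gripper_width: 29.4
gripper_force: 50.0
```

```bash
python3 -m crank '[{"dx":0,"dy":0,"dz":-0.0218,"yaw":0},{"dx":0,"dy":0,"dz":0,"yaw":0},{"dx":0.0075,"dy":0.0025,"dz":0,"yaw":0},{"dx":0,"dy":0,"dz":0,"yaw":0}]'|sed -n 2,4p; python3 -m crank '[{"dx":0.0024,"dy":0.0008,"dz":0,"yaw":0},{"dx":0,"dy":0,"dz":0,"yaw":0},{"dx":0,"dy":0,"dz":0,"yaw":0}]'|sed -n 2,4p; python3 -m crank '[{"dx":0.0024,"dy":0.0008,"dz":0,"yaw":0},{"dx":0,"dy":0,"dz":0,"yaw":0},{"dx":0,"dy":0,"dz":0,"yaw":0}]'|sed -n 2,4p
```

```text
ee_pos: [507.9, 267.2, 89.4]
ee_rot: [-180.0, -0.1, 18.4]
force: [-2.5, -0.8, 4.3]
ee_pos: [508.2, 267.3, 89.4]
ee_rot: [-180.0, 0.0, 18.4]
force: [-5.9, -2.3, 8.3]
ee_pos: [508.6, 267.5, 89.6]
ee_rot: [-180.0, 0.2, 18.4]
force: [-7.8, -3.1, 11.7]
```

```bash
python3 -m crank '[{"dx":0,"dy":0,"dz":0.0026,"yaw":0},{"dx":0,"dy":0,"dz":0,"yaw":0}]' 0 5|sed -n 2,4p; python3 -m crank '[{"dx":0.0085,"dy":0.0029,"dz":0.0031,"yaw":0},{"dx":0.0096,"dy":0.0032,"dz":0.0026,"yaw":0},{"dx":0.0098,"dy":0.0033,"dz":0.0018,"yaw":0},{"dx":0,"dy":0,"dz":0,"yaw":0}]'|sed -n 2,4p;python3 -m crank '[{"dx":0.01,"dy":0.0033,"dz":0.0008,"yaw":0},{"dx":0.0101,"dy":0.0034,"dz":0,"yaw":0},{"dx":0.0059,"dy":0.002,"dz":-0.0005,"yaw":0},{"dx":0,"dy":0,"dz":0,"yaw":0}]';  python3 -c "
from foot import *
show()"
```

```text
ee_pos: [511.7, 268.4, 90.7]
ee_rot: [-180.0, -0.1, 18.4]
force: [-1.0, -0.3, 4.8]
ee_pos: [534.6, 276.1, 95.7]
ee_rot: [-180.0, -0.1, 18.4]
force: [0.2, -0.2, -0.6]
time_s: 42.8
ee_pos: [554.7, 282.8, 95.8]
ee_rot: [180.0, -0.1, 18.4]
force: [0.7, 0.1, -0.7]
gripper_width: 30.2
gripper_force: 5.0
upright pred [[335.3, 244.7], [353.2, 244.4], [337.5, 239.8], [355.7, 239.5]]
234 343 80 79 78 77 79 78 82 82 87 95
235 343 98 98 97 96 98 96 107 105 116 139
236 343 136 137 137 133 133 133 135 135 133 134
237 343 106 106 106 90 93 92 92 92 91 92
238 343 92 91 91 92 90 91 91 89 91 90
239 343 130 130 127 126 126 127 127 125 127 125
240 343 131 130 130 129 129 128 128 129 126 127
241 343 80 76 79 77 79 77 77 77 75 77
242 343 80 79 78 80 80 80 81 81 80 78
243 343 77 80 77 77 76 78 78 77 78 75
244 343 73 72 74 72 74 74 74 73 73 57
245 343 54 42 49 47 49 48 46 48 50 42
246 343 43 40 40 43 41 41 42 42 37 41
247 343 40 42 39 41 41 40 43 42 38 43
248 343 43 42 39 42 42 42 40 41 41 41
249 343 41 41 43 40 43 42 39 43 42 43
```

```bash
python3 -m crank '[{"dx":0,"dy":0,"dz":0,"yaw":0},{"dx":0,"dy":0,"dz":0,"yaw":0},{"dx":0,"dy":0,"dz":0.005,"yaw":0},{"dx":0.013,"dy":0.0044,"dz":0,"yaw":0},{"dx":0.013,"dy":0.0044,"dz":0,"yaw":0},{"dx":0.013,"dy":0.0044,"dz":0,"yaw":0},{"dx":0,"dy":0,"dz":0,"yaw":0},{"dx":0,"dy":0,"dz":-0.0038,"yaw":0},{"dx":0,"dy":0,"dz":0,"yaw":0},{"dx":0,"dy":0,"dz":0,"yaw":0}]' 0 15|sed -n 2,4p; python3 -m crank '[{"dx":0,"dy":0,"dz":-0.001,"yaw":0},{"dx":0,"dy":0,"dz":0,"yaw":0}]'|sed -n 2,4p; python3 -m crank '[{"dx":0,"dy":0,"dz":-0.001,"yaw":0},{"dx":0,"dy":0,"dz":0,"yaw":0}]'|sed -n 2,4p
```

```text
ee_pos: [584.9, 293.0, 96.9]
ee_rot: [180.0, 0.0, 18.4]
force: [0.3, -0.3, -3.3]
ee_pos: [585.1, 293.1, 96.2]
ee_rot: [180.0, 0.0, 18.4]
force: [0.3, 0.6, -2.4]
ee_pos: [585.2, 293.1, 96.0]
ee_rot: [180.0, -0.0, 18.4]
force: [-1.3, -0.4, 3.6]
```

Contact with the pad. Now a light grip and a gentle press to seat it flush, then check.

```bash
python3 -m crank '[{"dx":0,"dy":0,"dz":0,"yaw":0},{"dx":0,"dy":0,"dz":-0.001,"yaw":0},{"dx":0,"dy":0,"dz":-0.001,"yaw":0},{"dx":0,"dy":0,"dz":0,"yaw":0},{"dx":0,"dy":0,"dz":0,"yaw":0}]' 0 3|sed -n 2,6p;  python3 -c "
from foot import *
show()"
```

```text
ee_pos: [585.4, 293.2, 93.9]
ee_rot: [180.0, -0.0, 18.4]
force: [1.6, -0.3, 4.5]
gripper_width: 30.0
gripper_force: 3.0
upright pred [[337.1, 256.5], [355.2, 256.2], [339.3, 251.8], [357.8, 251.5]]
245 345 55 51 48 50 51 48 48 46 55 70
246 345 67 76 78 75 76 77 75 77 82 108
247 345 92 92 91 93 92 90 90 91 113 139
248 345 137 137 137 138 137 138 136 138 136 138
249 345 108 107 106 108 106 107 106 108 108 107
250 345 87 85 85 84 86 84 85 85 86 85
251 345 126 127 127 126 127 126 126 126 125 126
252 345 132 131 133 132 132 132 132 129 130 129
253 345 76 76 76 74 74 76 74 75 73 74
254 345 78 78 76 78 79 77 79 77 80 78
255 345 76 76 76 77 77 75 76 76 76 72
256 345 72 71 73 73 72 72 72 71 74 52
257 345 40 41 41 40 41 42 41 38 40 40
258 345 40 40 43 41 43 40 40 42 39 42
259 345 40 41 41 41 41 42 41 43 39 41
260 345 40 42 42 40 44 42 41 41 39 41
```

```bash
python3 -m crank '[{"dx":0,"dy":0,"dz":0,"yaw":0},{"dx":0,"dy":0,"dz":0,"yaw":0},{"dx":0,"dy":0,"dz":0,"yaw":0},{"dx":0,"dy":0,"dz":0,"yaw":0},{"dx":0,"dy":0,"dz":0.03,"yaw":0},{"dx":0,"dy":0,"dz":0.06,"yaw":0},{"dx":0,"dy":0,"dz":0.06,"yaw":0},{"dx":0,"dy":0,"dz":0.06,"yaw":0},{"dx":-0.06,"dy":0,"dz":0,"yaw":0},{"dx":-0.06,"dy":0,"dz":0,"yaw":0}]' 1 3; python3 -m crank '[{"dx":-0.06,"dy":0,"dz":0,"yaw":0},{"dx":-0.06,"dy":0,"dz":0,"yaw":0},{"dx":0,"dy":0,"dz":0,"yaw":0},{"dx":0,"dy":0,"dz":0,"yaw":0}]'
python3 - <<'E'
from fit import *
s=eyes.grab_frame("scene");s0=np.load("scene0.npy")
for y in range(216,260,2): print(y,*s[y,332:364:2].max(1))
d=(np.abs(s.astype(int)-s0).max(2)>35).astype(np.uint8);n,l,st,c=cv2.connectedComponentsWithStats(d)
print([st[k].tolist() for k in range(1,n) if st[k,4]>12])
E
```

```text
time_s: 46.52
ee_pos: [488.4, 293.1, 262.2]
ee_rot: [-180.0, -0.1, 18.4]
force: [0.4, 0.0, 0.4]
gripper_width: 91.2
gripper_force: 0.0
time_s: 47.02
ee_pos: [393.8, 293.3, 262.1]
ee_rot: [180.0, -0.1, 18.4]
force: [0.1, 0.6, 0.1]
gripper_width: 91.3
gripper_force: 0.0
216 53 52 54 54 54 53 52 53 53 53 54 54 53 54 54 52
218 52 53 52 53 51 53 51 51 53 54 55 54 52 52 51 54
220 53 50 51 51 51 53 53 52 53 54 51 50 54 53 52 53
222 54 51 51 53 53 52 51 52 52 52 52 53 53 51 52 54
224 52 52 53 52 52 52 51 53 110 110 112 117 117 114 52 50
226 52 51 48 51 51 52 51 63 142 140 142 142 142 143 55 51
228 48 49 50 51 50 50 50 70 142 142 143 141 142 143 59 52
230 48 49 47 52 50 50 62 70 136 143 143 143 142 142 66 51
232 48 50 47 49 50 51 66 69 132 144 143 144 143 142 89 51
234 42 41 42 45 50 59 67 65 112 139 139 137 135 133 103 49
236 44 43 58 72 141 66 68 67 81 79 79 79 79 80 50 49
238 44 41 80 91 139 66 64 72 80 76 79 80 79 72 38 50
240 43 46 69 102 141 67 66 80 76 78 78 77 79 39 34 52
242 43 49 71 123 142 66 69 78 78 76 75 75 62 35 34 49
244 42 45 67 137 125 66 79 28 31 29 33 42 36 32 30 47
246 41 44 63 132 105 76 78 76 76 75 75 94 44 32 44 47
248 44 42 65 129 81 140 125 125 125 125 124 139 62 44 43 47
250 44 44 65 117 75 84 83 83 83 83 81 85 64 42 43 43
252 40 43 62 67 133 131 137 137 134 135 133 133 95 45 41 35
254 42 43 58 81 79 77 77 77 76 77 75 77 42 42 41 38
256 43 41 52 72 71 73 72 73 71 71 71 51 41 43 42 46
258 44 43 44 43 41 42 41 44 40 41 43 41 42 41 41 44
[[74, 0, 10, 15, 81], [109, 0, 9, 16, 103], [120, 0, 191, 64, 4016], [312, 0, 4, 10, 24], [313, 0, 175, 178, 13640], [426, 27, 21, 6, 67], [280, 56, 12, 6, 13], [303, 57, 9, 7, 14], [287, 58, 15, 11, 115], [275, 67, 47, 31, 596], [313, 79, 10, 21, 103], [280, 93, 28, 8, 106], [355, 156, 33, 23, 372], [336, 234, 6, 10, 18]]
```

```bash
python3 -c "
from workcell import ticket;print(ticket.job_done())"
```

```text
the job is handed in; nothing more can be done
None
```

The job is handed in, at about 47 s on the robot's clock. The loose cap was on the jar furthest to the robot's right. I screwed it clockwise about 55° to its hard stop and didn't try the other two caps, since this one turned freely. I then held the scanner squarely at that label, by calculation about 8 cm off, for about 2 s. The scanner is back upright on its pad, and the final camera comparison showed nothing else had moved.

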